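# Close up the ball polisher and start it

## Task

The ball polisher is loaded: close it up and start it. Put the loose inner lid into the mouth of the bowl so that it lies flat on the rim, set the winged ring over it and screw it down clockwise until it is fully home on the lid, and only then press down the raised front end of the rocker switch until it is fully over; leave the other parts on the ledge where they are.

Things in the scene. Friction and masses are not known exactly. Their poses are not given: they have to be found in the camera images.
- polisher: Ball polisher fixed to the ledge; origin on the ledge under the bowl's upright axis, z up, -x to its front. Grey base from 140 mm before to 75 mm behind the axis, 160 mm wide (y), 45 mm high. Squat grey bowl 112 mm across, shoulder 105 mm above the ledge; on it an open threaded neck. On the front of the base a dark switch console, 110 mm wide, 70 mm high, from 140 to 64 mm before the axis.
- mouth (a point): Centre of the bowl's round mouth at rim level, 127 mm above the ledge; same axes as the polisher. The neck stands 22 mm above the bowl's shoulder: mouth 46 mm across inside, neck 52 mm outside, with a coarse right-hand outside thread 62 mm across that starts in three places (the ring may be set on at any angle; it goes 8 mm down in 120 degrees clockwise seen from above).
- lid_handle (a point): Middle of the inner lid's handle. Lid: loose steel disk 49 mm across, 3 mm thick; under it a chamfered rubber plug 44 mm across, 5 mm deep; on it an upright bar handle 24 mm long (x), 9 mm wide (y), 18 mm high. The point is 17 mm above the lid's underside, 9 mm above the disk, 9 mm below the handle's top. Seated, the disk lies on the rim, plug inside, this point 12 mm above the rim.
- ring_mid (a point): Centre of the loose steel screw ring (150 g), half-way up its axis: 69 mm across, 20 mm high, two wings along x, lying right way up. Top flange with a 38 mm opening that passes the lid's handle; pins inside run in the thread. Set on the neck over the seated lid this point rests 0 to 8 mm above the rim; 70 to 190 degrees clockwise screw it home, 3 mm below the rim, where it turns no further.
- wing (a point): Middle of one of the ring's two wings, 45 mm out along the ring's x axis (the other is opposite), 5 mm below the ring's centre. A wing is 8 mm thick, 34 to 56 mm out from the ring's axis, and reaches from level with the ring's underside to half-way up it. On the neck, pushing the wings sideways turns the ring; even pushes on both keep it level, one alone may tilt it. Do not force it past home.
- rocker (a joint): Rocker switch on the console: 0 off (as found, front end raised), 0.4 rad fully over (on, front end down, rear end tipped up). It stays where it is left; about 2 N on its end moves it.
- rocker_front (a point): Point on the top of the raised front half of the black rocker plate, 15 mm in front of its pivot. Plate 44 mm long (machine's x), 26 mm wide, 6 mm thick; pivot 103 mm in front of the bowl's axis, 78 mm above the ledge, 8 mm above the console. This point goes 6 mm down as the switch is pressed over.
- star: Bystander: blue plastic star rollover, 43 mm across, 19 mm high. Origin under its centre.
- crank: Bystander: aluminium flipper crank, 62 mm long, 19 mm high. Origin under its middle.
- bushing: Bystander: cream nylon bushing, 28 mm across, 26 mm high. Origin under its centre.
- housing: Bystander: rusty iron plunger housing, about 73 by 62 mm, 46 mm high. Origin under its flange plate.
- coil: Bystander: copper-wound coil, 38 mm across, 54 mm high. Origin under its centre.
- bumper_ring: Bystander: flat steel bumper ring, 64 mm across, no wings, two thin upright rods 54 mm high. Origin under its centre.
Things that resemble listed ones, but are neither listed nor needed, are in the scene too. What is shaped like the part that bears ring_mid but orange or yellow is not meant.

How it is judged:
By the outcome, as a careful person would: the job done as asked, in the order asked, and still so for the second after the job is handed in, with the robot touching nothing.
It also fails if it takes over 72 s, if anything falls off the work surface, if the arm or the gripper's body presses on something with over 40 N, if the wrist force passes 120 N, or if a joint passes its speed limit or range.

## Robot

A 6-joint arm with a two-finger parallel gripper is mounted at the origin on the work surface. World frame = base frame: x ahead of the robot, y to its left, z up, the work surface at z = 0. Lengths are in m, angles in rad, forces in N, time in s.
With the tool pointing down it reaches from about 0.3 to 0.825 m from the base axis. Payload 5.4 kg.
Tool frame: the origin (TCP) lies midway between the tips of the shut fingers; the grasp point (between the pads) lies grip_point_offset behind it (grip_point_offset is the distance from the TCP to the grasp point, in m); z points along the fingers, y is the line along which they close (so a half turn about z gives the same grasp; the last joint's range is limited). The gripper opens to 92 mm and grips with 3 to 60 N. Pads are 20 mm wide; open, the fingers measure 128 mm over their backs; the gripper's body (75 mm by 189 mm) begins 69 mm behind the grasp point.
Start: joints at [-1.32, 0.158, 1.597, -0, 1.386, -0.21], TCP at [0.256, -0.515, 0.176] pointing down, gripper open.
Joint ranges: [-2.91, 2.91], [-0.94, 2.29], [0.18, 2.7], [-1.29, 4.43], [0.17, 2.64], [-3, 3]. Speed limits (rad/s): [2.57, 2.57, 3.14, 3.14, 3.14, 3.14].

## Interface

Orientations are given as a unit quaternion [x, y, z, w].
In Python, from bench import read_state, camera, job_done, grip_point_offset gives the robot as it stands. The module is installed in compiled form; this text tells all that it offers.
- The arm moves only by the tool move_arm, never from a script. Its argument "plan" is a list of rows, each a list of 3 entries, a list of its own where there are three numbers: the shift along the tool's x, y, z in m, then the turn about the tool's z in rad, then the opening, from 0 (shut) to 1 (fully open). A call has 1 to 5 rows; each row is the pose to reach, as a shift and turn from the pose commanded when the call began, along the tool's axes at that moment; what a row does not reach only later rows make up. A row lasts 1/10 s, in which the tool goes at most 50 mm and 8.59 degrees, less where a joint would pass 70% of its speed; a pose out of reach is approached as far as the arm can. A call with a gripper value outside its range is refused whole. The fingers move at their own pace and stop on an object; "force" is the grip in N (left out, the last holds). Time passes only in rows, so rows that repeat a pose let the fingers close. It gives the time, the measured TCP pose, the force, the opening and the grip force at its end, in the units of the state.
- read_state(): the state, without advancing time (a new reading comes with each control period).
- camera(name): name is "scene" or "top" or "wrist"; returns a dict with "frame" (480x640x3 uint8, blue, green, red), "fovy" (degrees; the focal length in pixels is half the picture's height over the tangent of half this angle, whatever the lens; pixels are square), "cx", "cy" (the principal point, pixels), "rvec" (rotation vector, rad) and "tvec" (3), from world to camera coordinates, as OpenCV has them. Camera axes: x right, y down, z forward; pixel columns grow to the right and rows downward; lengths in m; the calibration is good to about 2 mm. A picture is of the moment at which its call begins. There is no depth.
- job_done(): hands the job in; it is judged then, once.
The state is a dict: "clock": time; "joints": joint angles; "dq": joint speeds; "joint_efforts": joint torques, N m; "position": TCP position; "orientation": TCP orientation; "wrist_force": force on the tool from outside, world axes, zero at the start; "wrist_torque": the same for the moment, N m; "opening": finger opening in m; "gripper_force": force on a finger pad.
Only numpy, scipy, OpenCV 4.12 (cv2) and the standard library are available. Lean on these libraries where they do the work, as an engineer would, in place of code of your own. Each camera call takes 0.05 s, during which the arm holds its last target. There are 200 camera calls.

## Working session

There is one attempt and no reset: what is moved stays moved. The work goes in short steps, Python scripts to look and compute and a tool call to move; the robot and the scene stay as the last step left them, time stands still between calls to the robot, and variables do not carry over. Pictures are saved under pics/ and viewed, at most 10 in all, crops included, and the job is handed in when it is done.

Besides the shell and the picture viewer there is one more tool, called after "Call:" by a JSON object that holds its "name" and its "arguments". move_arm: Moves the arm, as the interface text tells. Its arguments: {"type":"object","properties":{"plan":{"type":"array","items":{"type":"array"}},"force":{"type":"number"}},"required":["plan"]}

```bash
mkdir -p pics
cat > h.py <<'E'
import numpy as np, cv2
from bench import read_state, camera, grip_point_offset
def cam(n):
    c=camera(n); f=240/np.tan(np.radians(c['fovy'])/2)
    c['K']=np.array([[f,0,c['cx']],[0,f,c['cy']],[0,0,1]]); c['R']=cv2.Rodrigues(np.array(c['rvec'],float))[0]; c['t']=np.array(c['tvec'],float).ravel(); return c
def ray(c,u,v):
    d=c['R'].T@np.linalg.inv(c['K'])@[u,v,1]; return -c['R'].T@c['t'], d/np.linalg.norm(d)
def onplane(c,u,v,z):
    o,d=ray(c,u,v); return o+d*(z-o[2])/d[2]
def proj(c,p):
    q=c['K']@(c['R']@np.array(p)+c['t']); return q[:2]/q[2]
def tool(p):
    "world delta to point p in tool axes"
    from scipy.spatial.transform import Rotation as Ro
    s=read_state(); return Ro.from_quat(s['orientation']).inv().apply(np.array(p)-s['position'])
E
python3 - <<'E'
from h import *
import pickle
d={}
for n in('scene','top','wrist'):
    c=cam(n); d[n]=c; cv2.imwrite(f'pics/{n}0.png',c['frame']); print(n,c['fovy'],c['cx'],c['cy'],-c['R'].T@c['t'],c['R'][2])
pickle.dump(d,open('c0.pkl','wb'))
s=read_state(); print(s, grip_point_offset if not callable(grip_point_offset) else grip_point_offset())
E
```

```text
scene 54.28680118349333 311.91430375409027 239.37222943767662 [1.11299322 0.50640241 1.08629735] [-0.49643387 -0.40912306 -0.76561853]
top 48.32359984422144 319.75621376655147 238.65980114046673 [ 0.3994504  -0.00300561  1.37231612] [ 0.077304   -0.00833388 -0.99697274]
wrist 67.914638888464 318.55353276155654 235.72105779701621 [ 0.32149897 -0.48277363  0.38349975] [-0.23187895 -0.11251058 -0.96621608]
{'clock': 0.15, 'joints': array([-1.32011363e+00,  1.58917663e-01,  1.59791997e+00,  1.06871151e-05,
        1.38618896e+00, -2.10132242e-01]), 'dq': array([ 0.00087812, -0.00230431, -0.00335211, -0.00066395, -0.00095985,
       -0.00039256]), 'joint_efforts': array([ 1.52843186e-04, -3.85916877e+01, -3.22433424e+01,  7.01303361e-02,
        3.51638091e-02, -8.57940654e-05]), 'position': array([ 0.25552412, -0.51451553,  0.17494914]), 'orientation': array([ 9.73573395e-01,  2.28373225e-01, -9.28473914e-06, -7.16928319e-04]), 'wrist_force': array([ 0.1191812 , -0.76090587, -0.11914344]), 'wrist_torque': array([ 0.03740018,  0.03053483, -0.00728619]), 'gripper_force': 0.0, 'opening': 0.09215782489287502} 0.0187
```

View pics/top0.png

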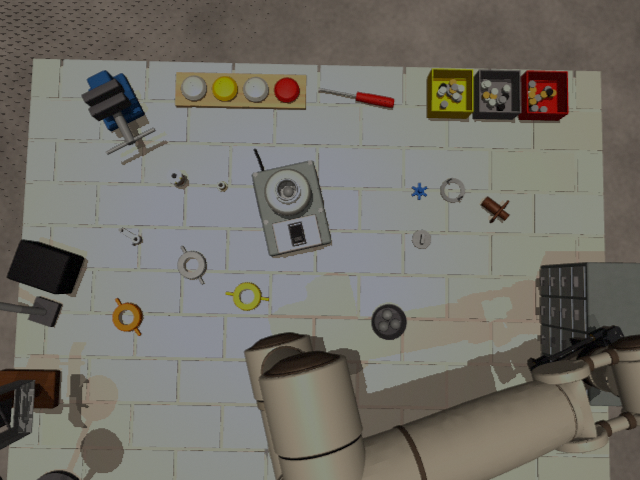

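View pics/scene0.png

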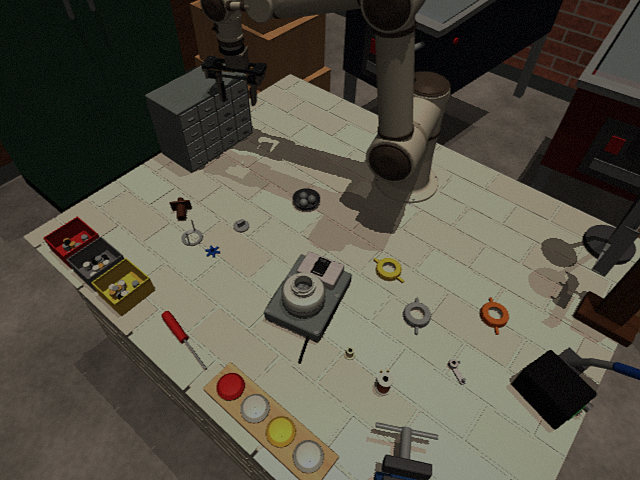

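Top view: the screw ring candidates are grey at (192,264) with two wings, yellow (247,296), orange (128,317) and the wingless bumper ring (452,190). I choose the grey one at (192,264). The lid candidate is the grey disk with a bar at (421,240); the dark ball dish (388,321) is not it. The polisher's mouth is at about (289,190) and the rocker at (296,232). Next is one close crop to check these choices.

Run:
```python
from h import *
import pickle
d=pickle.load(open('c0.pkl','rb')); t=d['top']; s=d['scene']
def crop(c,u,v,r,w): return cv2.resize(c['frame'][v-r:v+r,u-r:u+r],(w,w),interpolation=cv2.INTER_CUBIC)
a=np.hstack([crop(t,192,264,25,260),crop(t,421,240,25,260),crop(t,292,208,55,260)])
b=np.hstack([crop(s,417,313,25,260),crop(s,241,226,25,260),crop(s,305,285,55,260)])
cv2.imwrite('pics/crop.png',np.vstack([a,b]))
def tri(p,q):
    o1,d1=ray(t,*p);o2,d2=ray(s,*q); A=np.stack([d1,-d2],1); k=np.linalg.lstsq(A,o2-o1,rcond=None)[0]
    x,y=o1+k[0]*d1,o2+k[1]*d2; return (x+y)/2,np.linalg.norm(x-y)
print('ring',onplane(t,192,264,.02),onplane(s,417,313,.02))
print('lid',onplane(t,421,240,.015),onplane(s,241,226,.015))
print('mouth',tri((289,190),(302,285)),onplane(t,289,190,.127),onplane(s,302,285,.127))
print('rock',onplane(t,296,232,.08),onplane(s,321,266,.08))
```

```text
ring [0.43399518 0.30643276 0.02      ] [0.43626804 0.3101964  0.02      ]
lid [ 0.50629232 -0.27245989  0.015     ] [ 0.51793643 -0.26559978  0.015     ]
mouth (array([0.61172765, 0.06217871, 0.11088778]), np.float64(0.0008809429787524755)) [0.60927919 0.06099881 0.127     ] [0.61976325 0.06987552 0.127     ]
rock [0.51472447 0.04407756 0.08      ] [0.51611597 0.04714864 0.08      ]
```

View pics/crop.png

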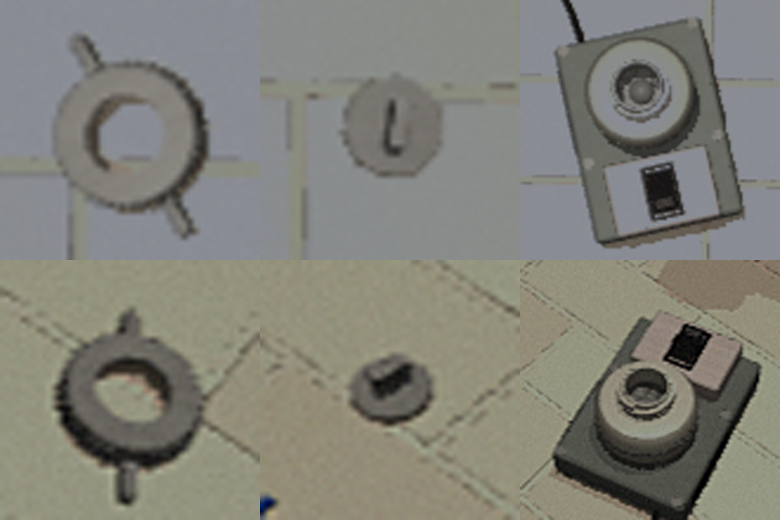

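Call:
{"name": "move_arm", "arguments": {"plan": [[[0, 0, -0.05], 0, 1], [[0, 0, -0.1], 0, 1], [[0.02, -0.04, -0.1], 0.15, 1], [[0.055, -0.075, -0.1], 0.3, 1], [[0.1, -0.1, -0.1], 0.46, 1]], "force": 20}}

```text
clock: 0.65
position: [0.2977, -0.3837, 0.276]
orientation: [1.0, 0.006, 0.0, 0.0]
wrist_force: [0.5, -0.2, 0.3]
opening: 0.0918
gripper_force: 0.0
```

Run:
```python
from h import *
s=read_state(); print(s['position'],s['orientation'],tool([.508,-.27,.17]))
```

```text
[ 0.29772189 -0.3836545   0.27597892] [9.99979071e-01 6.46663405e-03 8.82059031e-05 1.80361961e-04] [ 0.21171197 -0.11096382  0.10597563]
```

Call:
{"name": "move_arm", "arguments": {"plan": [[[0.042, -0.022, 0.01], 0, 1], [[0.085, -0.045, 0.03], 0, 1], [[0.127, -0.067, 0.05], 0, 1], [[0.17, -0.09, 0.07], 0, 1], [[0.205, -0.108, 0.09], 0, 1]]}}

```text
clock: 1.15
position: [0.5017, -0.2719, 0.1857]
orientation: [1.0, 0.011, 0.0, 0.0]
wrist_force: [0.9, -0.1, -0.1]
opening: 0.0918
gripper_force: 0.0
```

Call:
{"name": "move_arm", "arguments": {"plan": [[[0, 0, 0], 0, 1], [[0, 0, 0], 0, 1]]}}

```text
clock: 1.35
position: [0.4998, -0.2723, 0.1851]
orientation: [1.0, 0.012, -0.001, -0.001]
wrist_force: [-0.1, -0.9, 0.1]
opening: 0.0921
gripper_force: 0.0
```

Run:
```python
from h import *
c=cam('wrist'); cv2.imwrite('pics/w1.png',c['frame'])
import pickle; pickle.dump(c,open('w1.pkl','wb'))
print(read_state()['position'],read_state()['orientation'])
```

```text
[ 0.499686   -0.27343902  0.18622801] [ 9.99941969e-01  1.07694229e-02 -2.58364269e-04  1.11295539e-04]
```

View pics/w1.png

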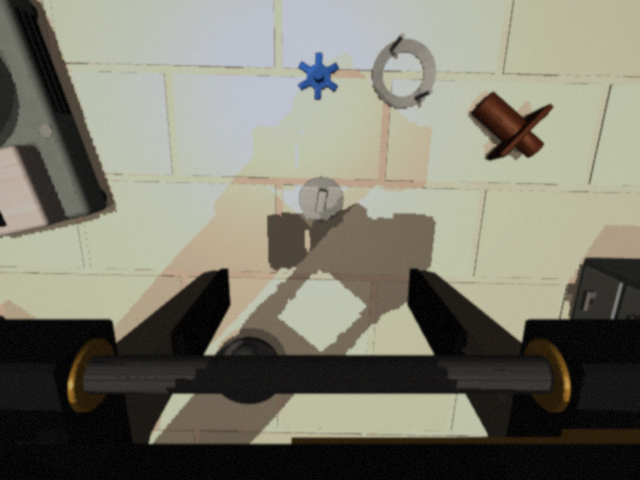

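The wrist view shows the lid disk at about (321,199) with its handle nearly upright at (322,200). Star, bumper ring and housing lie beyond it. I'll measure it.

Run:
```python
from h import *
import pickle
c=pickle.load(open('w1.pkl','rb')); f=c['frame']
hsv=cv2.cvtColor(f,cv2.COLOR_BGR2HSV)
r=f[165:235,285:360]; 
S=hsv[165:235,285:360,1]; V=hsv[165:235,285:360,2]
print(S[34,::4],V[34,::4])
m=(S<40).astype(np.uint8)
m=cv2.morphologyEx(m,cv2.MORPH_OPEN,np.ones((3,3)))
cs,_=cv2.findContours(m,0,2)
k=max(cs,key=cv2.contourArea); print(cv2.boundingRect(k),cv2.contourArea(k)); h=cv2.convexHull(k)
e=cv2.fitEllipse(h); u,v=e[0][0]+285,e[0][1]+165; print(e)
P=onplane(c,u,v,.006); print('disk centre',P)
for z in (.008,): 
  a=onplane(c,u-e[1][0]/2,v,z);b=onplane(c,u+e[1][0]/2,v,z);print('diam',np.linalg.norm(a-b))
cv2.imwrite('pics/l1.png',np.hstack([cv2.resize(r,None,fx=6,fy=6,interpolation=cv2.INTER_CUBIC)]))
```

```text
[ 7  8  7  7 25 26 27 26 21 24 29 24 21 27 26 40 42 46 45] [196 196 194 194 166 164 163 167 131 162 140 157 156 144 126 192 190 190
 189]
(0, 12, 64, 44) 1899.5
((31.620901107788086, 32.349281311035156), (43.73883819580078, 66.97607421875), 88.91401672363281)
disk centre [ 0.51268545 -0.26975001  0.006     ]
diam 0.047628646013677486
```

View pics/l1.png

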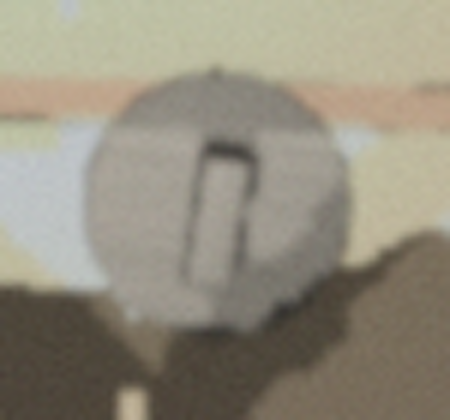

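Run:
```python
from h import *
import pickle
c=pickle.load(open('w1.pkl','rb'))
g=lambda x,y,z: onplane(c,285+x/6-.4,165+y/6-.4,z)
print('disk',g(218,201,.0085),'sizes',np.linalg.norm(g(84,201,.0085)-g(352,201,.0085)),np.linalg.norm(g(218,70,.008)-g(218,332,.008)))
T=[g(*p,.026) for p in((203,157),(250,157),(232,290),(190,285))]
print('handle',np.mean(T,0),T)
a=g(226,157,.026);b=g(211,287,.026);print(np.degrees(np.arctan2((a-b)[1],(a-b)[0])),np.linalg.norm(a-b))
p=np.mean(T,0); p[2]=.017; print('tool to grasp',tool(p-[0,0,grip_point_offset]))
```

```text
disk [ 0.51236281 -0.27446673  0.0085    ] sizes 0.048601082526117 0.04792206982636366
handle [ 0.51134782 -0.27452261  0.026     ] [array([ 0.52271866, -0.27154545,  0.026     ]), array([ 0.52290095, -0.27963565,  0.026     ]), array([ 0.49952383, -0.27713827,  0.026     ]), array([ 0.50024783, -0.26977106,  0.026     ])]
-5.13797056270614 0.022925034184584313
tool to grasp [0.01173333 0.00129373 0.18792223]
```

Call:
{"name": "move_arm", "arguments": {"plan": [[[0.012, 0.001, 0.04], 0.11, 0.6], [[0.012, 0.001, 0.08], 0.11, 0.5], [[0.012, 0.001, 0.12], 0.11, 0.5], [[0.012, 0.001, 0.14], 0.11, 0.5], [[0.012, 0.001, 0.155], 0.11, 0.5]]}}

```text
clock: 1.9
position: [0.5107, -0.2751, 0.0305]
orientation: [0.999, -0.045, -0.0, -0.0]
wrist_force: [0.5, -1.2, 0.7]
opening: 0.0542
gripper_force: 0.0
```

Call:
{"name": "move_arm", "arguments": {"plan": [[[0, 0, 0], 0, 0.5], [[0, 0, 0], 0, 0.5]]}}

```text
clock: 2.1
position: [0.5126, -0.2753, 0.0328]
orientation: [0.999, -0.045, 0.001, 0.001]
wrist_force: [0.3, -0.5, 0.7]
opening: 0.0459
gripper_force: 0.0
```

Run:
```python
from h import *
print(read_state()['opening'],read_state()['position'],tool([.5117,-.2745,.0105]))
```

```text
0.0458938730723042 [ 0.51257688 -0.27534516  0.03283226] [-0.0009958  -0.00079719  0.02232903]
```

Call:
{"name": "move_arm", "arguments": {"plan": [[[0, 0, 0.01], 0, 0.5], [[0, 0, 0.021], 0, 0.5], [[0, 0, 0.021], 0, 0], [[0, 0, 0.021], 0, 0], [[0, 0, 0.021], 0, 0]], "force": 25}}

```text
clock: 2.6
position: [0.5122, -0.2741, 0.0104]
orientation: [0.999, -0.044, 0.0, 0.0]
wrist_force: [0.4, -0.6, -0.1]
opening: 0.0239
gripper_force: 0.0
```

Call:
{"name": "move_arm", "arguments": {"plan": [[[0, 0, 0], 0, 0], [[0, 0, 0], 0, 0], [[0, 0, 0], 0, 0], [[0, 0, 0], 0, 0]]}}

```text
clock: 3.0
position: [0.5121, -0.274, 0.0103]
orientation: [0.999, -0.044, 0.0, 0.0]
wrist_force: [0.1, 0.1, -0.4]
opening: 0.0008
gripper_force: 0.0
```

Run:
```python
from h import *
c=cam('wrist'); s=cam('scene'); cv2.imwrite('pics/w2.png',np.hstack([cv2.resize(c['frame'][180:380,220:420],(400,400)),cv2.resize(s['frame'][170:270,190:290],(400,400))]))
print(read_state()['gripper_force'],proj(c,[.5118,-.2745,.017]), proj(c,read_state()['position']))
```

```text
0.0 [319.45678311 267.40985411] [318.54680707 263.35377539]
```

View pics/w2.png

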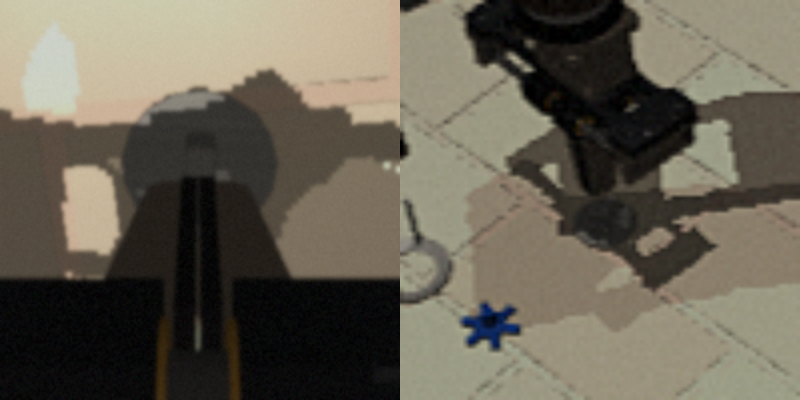

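Run:
```python
from h import *
import pickle
d=pickle.load(open('c0.pkl','rb')); w1=pickle.load(open('w1.pkl','rb')); w2=cam('wrist')
def tri(obs):
    A=0;b=0
    for c,u,v in obs:
        o,r=ray(c,u,v); M=np.eye(3)-np.outer(r,r); A=A+M;b=b+M@o
    p=np.linalg.solve(A,b); return p,[np.round(proj(c,p)-[u,v],1) for c,u,v in obs]
T=(d['top'],421.2,240);S=(d['scene'],241.5,225.8);W=(w1,321.3-.4,198.1);V=(w2,319.7,259.7)
print(tri([T,S,W,V]));print(tri([W,V]));print(tri([T,S]));print(tri([S,W]))
p=read_state()['position']
for dx in(0,.01,.012): print(proj(w2,p+[dx,0,0]))
# subpixel disks in top/scene
for n,u,v in(('top',421,240),('scene',241,226)):
    f=d[n]['frame'][v-14:v+15,u-14:u+15].astype(int); sat=f.max(2)-f.min(2); print(n); 
    g=cv2.cvtColor(f.astype(np.uint8),cv2.COLOR_BGR2GRAY); print(g[::2,::2])
```

```text
(array([ 5.09412652e-01, -2.75070254e-01,  1.04104814e-04]), [array([-0.3, -0.8]), array([-0.2,  0.4]), array([0.5, 1.4]), array([0.9, 2.1])])
(array([ 0.51111177, -0.27455415,  0.00072138]), [array([0., 0.]), array([-0.1, -0. ])])
(array([ 0.50760725, -0.2761726 , -0.00062924]), [array([ 0., -0.]), array([0., 0.])])
(array([ 0.51062993, -0.27400833,  0.00304731]), [array([-0.3,  0.1]), array([-0.4,  0.8])])
[318.59857334 263.35255563]
[317.1356078  247.94586015]
[316.83886288 244.82079767]
top
[[140 139 139 139 139 139 140 139 140 139 138 139 139 138 138]
 [140 138 138 139 139 139 139 139 139 140 139 138 139 139 138]
 [136 132 128 124 125 103 125 118 119 127 139 140 139 139 137]
 [137 139 138 138 115 119 117 116 114 115 123 135 135 137 137]
 [137 138 141 109 119 119 119  78 126 115 117 116 124 125 125]
 [139 140 139 111 118 116 115  44 122 113 114 115 131 139 140]
 [139 139 139 116 118 116 118  74 118 112 114 114 133 139 140]
 [138 140 114 117 119 118 105 110 114 110 115 114 134 140 140]
 [138 140 140 108 117 116  91 114 115 112 115 113 133 139 139]
 [140 139 140 105 118 116 113  59
[... 597 characters left out ...]
4 141]
 [144 145 147 145 147 132  83  97  99 121 146 146 142 144 145]
 [130 147 145 146 103 104 102  69  24  85  89 149 143 142 147]
 [118 146 145 123  99  46  22  29  36  84  98 127 144 144 142]
 [140 139 146 119 100  75  28  44 104  95 100 124 145 142 144]
 [140 146 141  89  98 101 102 101  94 102  68 145 146 148 143]
 [142 138 140 147  77  89  97 102  91  54 121 147 147 140 127]
 [139 142 137 138 146 133  92  55 116 153 147 144 144 131 150]
 [141 141 140 137 137 140 141 135 148 130 146 144 130 143 144]
 [140 134 139 137 142 140 142 136 142 150 102 153 130 148 146]
 [139 136 141 141 141 135 143 142 140 140 145 147 124 141 144]
 [138 142 141 140 138 139 139 141 142 138 140 140 149 143 143]]
```

Run:
```python
from h import *
w=cam('wrist'); s=cam('scene')
st=read_state(); p=st['position']; print(st)
print('scene tcp',proj(s,p))
for dz in(0,.01,.02,.03,.04): print(dz,[proj(w,p+[dx,0,dz]).round(1) for dx in(-.01,0,.01)],proj(s,p+[0,0,dz]).round(1))
f=s['frame'][190:240,215:265]; g=cv2.resize(f,None,fx=10,fy=10,interpolation=cv2.INTER_CUBIC); g=np.clip(g*2.0,0,255).astype(np.uint8); cv2.imwrite('pics/s3.png',g)
```

```text
{'clock': 3.25, 'joints': array([-6.99328073e-01,  3.54961348e-01,  1.71067497e+00,  6.84525391e-07,
        1.07592378e+00,  9.60271271e-01]), 'dq': array([ 0.00089353,  0.00059573, -0.0003475 ,  0.00175807,  0.0011149 ,
       -0.00011072]), 'joint_efforts': array([ 1.99673152e-03, -4.19177628e+01, -2.79901153e+01,  4.92110406e-02,
       -5.38637093e-02, -1.98786421e-05]), 'position': array([ 0.51200541, -0.27399243,  0.01017546]), 'orientation': array([ 9.99014408e-01, -4.43870830e-02,  1.30917932e-05,  9.67480969e-06]), 'wrist_force': array([ 0.42318232,  0.11323152, -0.12810737]), 'wrist_torque': array([-0.00047517,  0.03423374, -0.02959653]), 'gripper_force': 0.0, 'opening': 0.0001969806423844471}
scene tcp [240.63446507 224.62595717]
0 [array([320.1, 278.4]), array([318.6, 263.3]), array([317.2, 247.9])] [240.6 224.6]
0.01 [array([320.1, 284.6]), array([318.6, 269. ]), array([317.1, 252.9])] [240.3 222.4]
0.02 [array([320.2, 291.5]), array([318.6, 275.1]), array([317. , 258.4])] [239.9 220.2]
0.03 [array([320.3, 299. ]), array([318.6, 281.9]), array([317. , 264.4])] [239.6 218. ]
0.04 [array([320.4, 307.3]), array([318.6, 289.4]), array([316.9, 271.1])] [239.2 215.8]
```

View pics/s3.png

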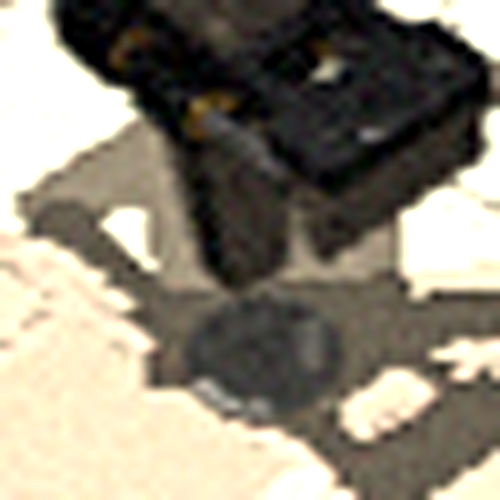

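The fingertips appear about 35 mm above the reported TCP in three checks: the scene view, the wrist view and the pixel width of the finger gap. So the fingers closed above the handle. I'll open, then lower slowly by feel.

Call:
{"name": "move_arm", "arguments": {"plan": [[[0, 0, 0.004], 0, 0], [[0, 0, 0.008], 0, 0], [[0, 0, 0.011], 0, 0], [[0, 0, 0.013], 0, 0], [[0, 0, 0.013], 0, 0]]}}

```text
clock: 3.75
position: [0.5117, -0.2737, -0.0034]
orientation: [0.999, -0.044, -0.0, -0.0]
wrist_force: [-0.0, -0.2, 0.4]
opening: 0.0009
gripper_force: 0.0
```

Call:
{"name": "move_arm", "arguments": {"plan": [[[0, 0, 0.002], 0, 0], [[0, 0, 0.004], 0, 0], [[0, 0, 0.004], 0, 0]]}}

```text
clock: 4.05
position: [0.5118, -0.2738, -0.0071]
orientation: [0.999, -0.044, -0.0, -0.0]
wrist_force: [-0.4, -0.2, 0.3]
opening: 0.0006
gripper_force: 0.0
```

Call:
{"name": "move_arm", "arguments": {"plan": [[[0, 0, 0.0015], 0, 0], [[0, 0, 0.003], 0, 0], [[0, 0, 0.003], 0, 0]]}}

```text
clock: 4.35
position: [0.5119, -0.2739, -0.0101]
orientation: [0.999, -0.044, -0.0, -0.0]
wrist_force: [-0.3, -0.5, -0.7]
opening: 0.0003
gripper_force: 0.0
```

Call:
{"name": "move_arm", "arguments": {"plan": [[[0, 0, 0.0015], 0, 0], [[0, 0, 0.003], 0, 0], [[0, 0, 0.003], 0, 0]]}}

```text
clock: 4.65
position: [0.5122, -0.2741, -0.0125]
orientation: [0.999, -0.044, 0.0, 0.0]
wrist_force: [-1.6, 1.5, 2.5]
opening: 0.0011
gripper_force: 1.4
```

Call:
{"name": "move_arm", "arguments": {"plan": [[[0, 0, 0.0015], 0, 0], [[0, 0, 0.003], 0, 0], [[0, 0, 0.003], 0, 0]]}}

```text
clock: 4.95
position: [0.5124, -0.2742, -0.0126]
orientation: [0.999, -0.044, -0.0, 0.0]
wrist_force: [-8.7, 4.4, 22.4]
opening: 0.0006
gripper_force: 11.4
```

Call:
{"name": "move_arm", "arguments": {"plan": [[[0, 0, -0.012], 0, 0], [[0, 0, -0.014], 0, 0.4], [[0, 0, -0.014], 0, 0.4], [[0, 0, -0.014], 0, 0.4], [[0, 0, -0.014], 0, 0.4]]}}

```text
clock: 5.45
position: [0.5115, -0.2736, -0.0026]
orientation: [0.999, -0.044, -0.0, -0.0]
wrist_force: [-0.3, 0.4, -0.5]
opening: 0.0305
gripper_force: 0.0
```

Call:
{"name": "move_arm", "arguments": {"plan": [[[0, 0, 0], 0, 0.4], [[0, 0, 0.008], 0, 0.4], [[0, 0, 0.016], 0, 0.4], [[0, 0, 0.02], 0, 0.4], [[0, 0, 0.02], 0, 0.4]]}}

```text
clock: 5.95
position: [0.5111, -0.2732, -0.0232]
orientation: [0.999, -0.044, -0.001, -0.001]
wrist_force: [-0.2, 0.5, 0.8]
opening: 0.0367
gripper_force: 0.0
```

Call:
{"name": "move_arm", "arguments": {"plan": [[[0, 0, 0.004], 0, 0.4], [[0, 0, 0.004], 0, 0], [[0, 0, 0.004], 0, 0], [[0, 0, 0.004], 0, 0], [[0, 0, 0.004], 0, 0]]}}

```text
clock: 6.45
position: [0.5122, -0.2741, -0.0256]
orientation: [0.999, -0.044, 0.0, 0.0]
wrist_force: [-0.3, 1.3, 0.9]
opening: 0.009
gripper_force: 25.0
```

Call:
{"name": "move_arm", "arguments": {"plan": [[[0, 0, 0], 0, 0], [[0, 0, 0], 0, 0]]}}

```text
clock: 6.65
position: [0.5122, -0.2741, -0.0256]
orientation: [0.999, -0.044, 0.0, 0.0]
wrist_force: [0.5, -0.5, 0.7]
opening: 0.0088
gripper_force: 25.0
```

Call:
{"name": "move_arm", "arguments": {"plan": [[[0, 0, -0.02], 0, 0], [[0, 0, -0.06], 0, 0], [[0, 0, -0.105], 0, 0], [[0, 0, -0.15], 0, 0], [[0, -0.02, -0.195], 0, 0]]}}

```text
clock: 7.15
position: [0.5133, -0.2553, 0.1709]
orientation: [0.999, -0.046, 0.0, 0.0]
wrist_force: [0.1, 0.6, -0.6]
opening: 0.0087
gripper_force: 25.0
```

Call:
{"name": "move_arm", "arguments": {"plan": [[[0, -0.03, -0.03], 0, 0], [[0.002, -0.075, -0.03], 0, 0], [[0.004, -0.12, -0.03], 0, 0], [[0.006, -0.165, -0.03], 0, 0], [[0.006, -0.21, -0.03], 0, 0]]}}

```text
clock: 7.65
position: [0.5382, -0.0436, 0.1991]
orientation: [0.999, -0.045, 0.0, -0.0]
wrist_force: [1.2, -0.7, -1.2]
opening: 0.0088
gripper_force: 25.0
```

Call:
{"name": "move_arm", "arguments": {"plan": [[[0, -0.04, 0], 0, 0], [[0, -0.075, 0], 0, 0], [[0.002, -0.1, 0], 0, 0], [[0.002, -0.106, 0], 0, 0], [[0.002, -0.106, 0], 0, 0]]}}

```text
clock: 8.15
position: [0.5495, 0.0604, 0.1989]
orientation: [0.999, -0.044, -0.0, 0.0]
wrist_force: [0.6, 0.4, 0.5]
opening: 0.0087
gripper_force: 25.0
```

Run:
```python
from h import *
import pickle
c=cam('wrist'); cv2.imwrite('pics/w4.png',c['frame']); pickle.dump(c,open('w4.pkl','wb'))
s=read_state(); print(s['position'],s['opening'],s['gripper_force'],proj(c,[.61,.062,.127]))
```

```text
[0.54959832 0.05950499 0.19897526] 0.00860250460407842 24.999572038650513 [309.64329933 158.36232289]
```

View pics/w4.png

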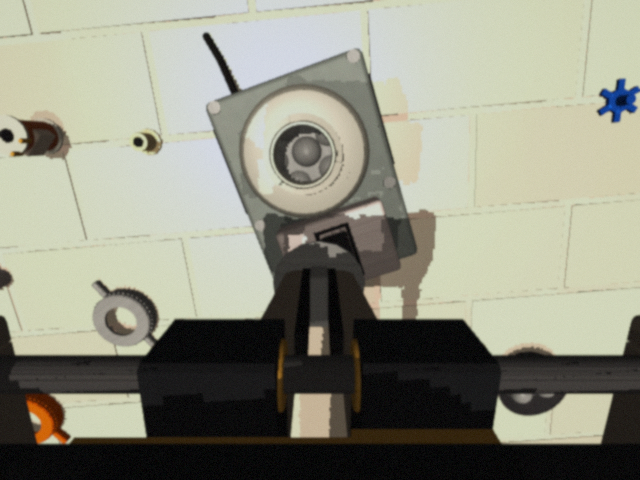

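The wrist view shows the mouth at about (304,154) inside the neck and bowl, the held lid in front at (318,260), and the grey winged ring at (126,317). I'll fit the mouth edge.

Run:
```python
from h import *
import pickle
c=pickle.load(open('w4.pkl','rb')); g=cv2.GaussianBlur(cv2.cvtColor(c['frame'],cv2.COLOR_BGR2GRAY),(3,3),0).astype(float)
cen=np.array([304.,154.])
r=np.arange(15,75,.5)
prof=[]
for k in range(6):
    a=k*np.pi/3; x=cen[0]+r*np.cos(a); y=cen[1]+r*np.sin(a)
    p=cv2.remap(g.astype(np.float32),x[None].astype(np.float32),y[None].astype(np.float32),1)[0]; print(k*60,p[::4].astype(int))
def fit(lo,hi,sgn,cen):
  for it in range(3):
    pts=[]
    for a in np.linspace(0,2*np.pi,72,endpoint=False):
        rr=np.arange(lo,hi,.25); x=cen[0]+rr*np.cos(a); y=cen[1]+rr*np.sin(a)
        p=cv2.remap(g.astype(np.float32),x[None].astype(np.float32),y[None].astype(np.float32),1)[0]
        d=sgn*np.gradient(p); i=d.argmax()
        if d[i]>1: pts.append((x[i],y[i]))
    pts=np.array(pts,np.float32)
    e=cv2.fitEllipseDirect(pts)
    cen=np.array(e[0])
  return e,len(pts)
for nm,lo,hi,s,z in(('mouth',25,36,1,.127),('bowl',55,72,-1,.09)):
    e,n=fit(lo,hi,s,cen); u,v=e[0]; P=onplane(c,u,v,z); R=(e[1][0]+e[1][1])/4
    print(nm,e,n,P,np.linalg.norm(onplane(c,u-R,v,z)-onplane(c,u+R,v,z)))
print('cam',-c['R'].T@c['t'])
```

```text
0 [ 74 115 150 154 149 138 131 171 130 126 177 168 154 187 193 190 187 185
 182 181 178 175 147  95  80  94 116 119 120 121]
60 [145 153 153 153 154 149 121 122 171 158 180 189 180 178 185 184 181 179
 177 176 173 166 127  80  63  64  78  93 103 112]
120 [156 148 131 114 106  97  73  65 124 164 166 200 204 196 189 188 185 184
 180 179 177 169 131  93 107 131 120  84  67  66]
180 [158 144  94  54  51  52  53  53 114 176 174 207 213 211 206 203 202 200
 198 193 191 187 179 141 104 112 138 142 143 142]
240 [102 131 104  53  47  49  50  65 139 175 169 201 207 209 211 211 213 212
 212 210 207 205 202 199 184 146 118 114 136 146]
300 [ 97  90 119 135 108  69  67 141 169 159 184 190 194 205 208 208 206 205
 202 200 197 195 192 184 149 111  96 104 120 123]
mouth ((303.08380126953125, 154.23121643066406), (59.15531539916992, 61.020545959472656), 94.76248931884766) 72 [0.61353296 0.06672437 0.127     ] 0.046140336497490254
bowl ((303.43310546875, 151.25453186035156), (120.42971801757812, 123.84559631347656), 166.8478240966797) 72 [0.61478874 0.06784507 0.09      ] 0.1059332903704183
cam [0.62281248 0.05404538 0.40753975]
```

Call:
{"name": "move_arm", "arguments": {"plan": [[[0.03, -0.006, 0], 0, 0], [[0.055, -0.011, 0.01], 0, 0], [[0.063, -0.013, 0.04], 0, 0], [[0.063, -0.013, 0.07], 0, 0], [[0.063, -0.013, 0.085], 0, 0]]}}

```text
clock: 8.7
position: [0.6119, 0.0658, 0.1108]
orientation: [0.999, -0.045, -0.003, 0.0]
wrist_force: [-0.6, 0.4, -2.2]
opening: 0.0086
gripper_force: 25.0
```

Call:
{"name": "move_arm", "arguments": {"plan": [[[0, 0, 0], 0, 0], [[0, 0, 0], 0, 0]]}}

```text
clock: 8.9
position: [0.6141, 0.0666, 0.1152]
orientation: [0.999, -0.045, 0.001, 0.0]
wrist_force: [0.7, -0.3, -0.8]
opening: 0.0082
gripper_force: 25.0
```

Run:
```python
from h import *
import pickle
pickle.dump([cam('wrist'),cam('scene'),cam('top')],open('w5.pkl','wb'))
print(read_state()['position'],tool([.6137,.067,.1]))
```

```text
[0.61504134 0.0670434  0.11642731] [-0.00139321  0.00016238  0.01642225]
```

Call:
{"name": "move_arm", "arguments": {"plan": [[[-0.001, 0, 0.004], 0, 0], [[-0.001, 0, 0.008], 0, 0], [[-0.001, 0, 0.011], 0, 0], [[-0.001, 0, 0.013], 0, 0], [[-0.001, 0, 0.014], 0, 0]]}}

```text
clock: 9.55
position: [0.6124, 0.0675, 0.0997]
orientation: [0.999, -0.044, -0.0, -0.0]
wrist_force: [0.1, 0.5, 0.1]
opening: 0.0085
gripper_force: 25.0
```

Call:
{"name": "move_arm", "arguments": {"plan": [[[0, 0, 0.001], 0, 0], [[0, 0, 0.002], 0, 0], [[0, 0, 0.002], 0, 0]]}}

```text
clock: 9.85
position: [0.6127, 0.0674, 0.0981]
orientation: [0.999, -0.044, 0.0, -0.0]
wrist_force: [0.6, 0.1, -1.7]
opening: 0.0087
gripper_force: 25.0
```

Call:
{"name": "move_arm", "arguments": {"plan": [[[0, 0, 0.001], 0, 0], [[0, 0, 0.002], 0, 0], [[0, 0, 0.002], 0, 0]]}}

```text
clock: 10.15
position: [0.6128, 0.0675, 0.0964]
orientation: [0.999, -0.044, 0.0, -0.0]
wrist_force: [0.1, 0.9, 0.5]
opening: 0.0088
gripper_force: 25.0
```

Call:
{"name": "move_arm", "arguments": {"plan": [[[0, 0, 0.001], 0, 0], [[0, 0, 0.0015], 0, 0], [[0, 0, 0.0015], 0, 0]]}}

```text
clock: 10.45
position: [0.6129, 0.0674, 0.0964]
orientation: [0.999, -0.044, 0.0, 0.0]
wrist_force: [-4.9, -0.7, 8.1]
opening: 0.0093
gripper_force: 25.0
```

Call:
{"name": "move_arm", "arguments": {"plan": [[[0, 0, 0.001], 0, 0], [[0, 0, 0.0015], 0, 0], [[0, 0, 0.0015], 0, 0]]}}

```text
clock: 10.75
position: [0.613, 0.0674, 0.0963]
orientation: [0.999, -0.044, 0.0, 0.0]
wrist_force: [-7.4, -0.2, 15.5]
opening: 0.0088
gripper_force: 25.0
```

Call:
{"name": "move_arm", "arguments": {"plan": [[[0, 0, -0.0025], 0, 0], [[0, 0, -0.0025], 0, 0.35], [[0, 0, -0.0025], 0, 0.35], [[0, 0, -0.0025], 0, 0.35], [[0, 0, -0.0025], 0, 0.35]]}}

```text
clock: 11.25
position: [0.6124, 0.0674, 0.0952]
orientation: [0.999, -0.044, -0.0, -0.0]
wrist_force: [-0.7, 0.9, -0.6]
opening: 0.032
gripper_force: 0.0
```

Call:
{"name": "move_arm", "arguments": {"plan": [[[0, 0, -0.008], 0, 0.35], [[0, 0, -0.02], 0, 0.35], [[0, 0, -0.05], 0, 0.35], [[0, 0, -0.09], 0, 0.35], [[0, 0, -0.1], 0, 1]]}}

```text
clock: 11.75
position: [0.6159, 0.0672, 0.2025]
orientation: [0.999, -0.044, 0.005, 0.0]
wrist_force: [1.6, -0.9, -0.3]
opening: 0.0383
gripper_force: 0.0
```

Call:
{"name": "move_arm", "arguments": {"plan": [[[-0.01, -0.01, 0], 0, 1], [[-0.03, -0.035, 0], 0, 1], [[-0.06, -0.07, 0], 0, 1], [[-0.065, -0.075, 0], 0, 1], [[-0.065, -0.075, 0], 0, 1]]}}

```text
clock: 12.25
position: [0.5526, 0.1493, 0.1942]
orientation: [0.999, -0.043, -0.001, 0.0]
wrist_force: [0.3, -0.9, -0.5]
opening: 0.0783
gripper_force: 0.0
```

Run:
```python
from h import *
import pickle
c=cam('wrist'); s=cam('scene'); t=cam('top'); pickle.dump([c,s,t],open('w6.pkl','wb'))
st=read_state(); print(st['position'],st['orientation'],st['joints'],proj(c,[.6135,.067,.13]),proj(c,[.436,.308,.02]))
p=proj(s,[.6137,.067,.13]).astype(int); q=proj(c,[.6135,.067,.13]).astype(int)
fr=lambda f,p,r: cv2.resize(np.pad(f,((99,99),(99,99),(0,0)))[p[1]+99-r:p[1]+99+r,p[0]+99-r:p[0]+99+r],(400,400),interpolation=cv2.INTER_CUBIC)
cv2.imwrite('pics/w6.png',np.hstack([fr(c['frame'],q,70),fr(s['frame'],p,30)]))
```

```text
[0.55461491 0.14720839 0.19498309] [ 9.98998637e-01 -4.47381504e-02 -4.16516026e-04  2.16807712e-04] [ 4.91676539e-02  1.43415045e-01  1.57545091e+00 -3.57445827e-04
  1.42359674e+00  1.70952275e+00] [421.79583895 148.05957771] [193.75755042 317.62648589]
```

View pics/w6.png

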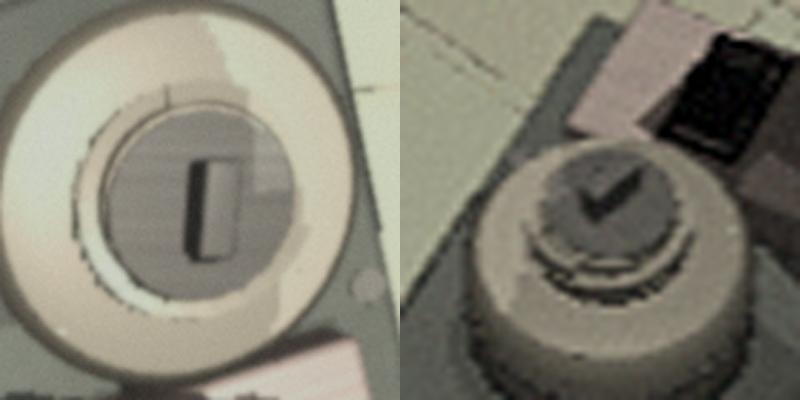

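Lid disk lies flat and centred on the rim in both views. Next is the ring: I turn the tool about half round so that the whole screwing travel can be done in one grip.

Call:
{"name": "move_arm", "arguments": {"plan": [[[-0.025, -0.035, 0], -0.149, 1], [[-0.05, -0.07, 0], -0.298, 1], [[-0.075, -0.105, 0], -0.447, 1], [[-0.1, -0.14, 0], -0.596, 1], [[-0.116, -0.161, 0], -0.745, 1]]}}

```text
clock: 12.9
position: [0.4525, 0.3199, 0.1954]
orientation: [0.946, 0.325, -0.0, -0.0]
wrist_force: [0.7, -0.7, 0.3]
opening: 0.0919
gripper_force: 0.0
```

Call:
{"name": "move_arm", "arguments": {"plan": [[[0, 0, 0], -0.149, 1], [[0, 0, 0], -0.298, 1], [[0, 0, 0], -0.447, 1], [[0, 0, 0], -0.596, 1], [[0, 0, 0], -0.745, 1]]}}

```text
clock: 13.4
position: [0.4542, 0.3177, 0.1953]
orientation: [0.763, 0.646, -0.0, 0.0]
wrist_force: [0.2, -0.1, 0.7]
opening: 0.0921
gripper_force: 0.0
```

Call:
{"name": "move_arm", "arguments": {"plan": [[[0, 0, 0], -0.149, 1], [[0, 0, 0], -0.298, 1], [[0, 0, 0], -0.447, 1], [[0, 0, 0], -0.596, 1], [[0, 0, 0], -0.745, 1]]}}

```text
clock: 13.9
position: [0.4543, 0.3176, 0.1953]
orientation: [0.476, 0.88, -0.0, -0.0]
wrist_force: [-0.4, -0.9, -0.8]
opening: 0.0918
gripper_force: 0.0
```

Call:
{"name": "move_arm", "arguments": {"plan": [[[0, 0, 0], -0.149, 1], [[0, 0, 0], -0.298, 1], [[0, 0, 0], -0.447, 1], [[0, 0, 0], -0.596, 1], [[0, 0, 0], -0.745, 1]]}}

```text
clock: 14.4
position: [0.4543, 0.3176, 0.1953]
orientation: [0.123, 0.992, -0.0, -0.0]
wrist_force: [-0.4, -0.8, -0.3]
opening: 0.0916
gripper_force: 0.0
```

Call:
{"name": "move_arm", "arguments": {"plan": [[[0, 0, 0], -0.149, 1], [[0, 0, 0], -0.298, 1], [[0, 0, 0], -0.447, 1], [[0, 0, 0], -0.596, 1], [[0, 0, 0], -0.745, 1]]}}

```text
clock: 14.9
position: [0.4543, 0.3176, 0.1953]
orientation: [-0.247, 0.969, -0.0, -0.0]
wrist_force: [0.4, -0.5, 0.1]
opening: 0.0922
gripper_force: 0.0
```

Run:
```python
from h import *
import pickle
c=cam('wrist'); pickle.dump(c,open('w7.pkl','wb'))
st=read_state(); print(st['position'],st['orientation'],st['joints'])
f=c['frame']; hsv=cv2.cvtColor(f,cv2.COLOR_BGR2HSV); p=proj(c,[.436,.308,.02]); print(p)
cv2.imwrite('pics/w7.png',f)
x,y=p.astype(int)
for yy in range(y-60,y+61,12): print(yy,hsv[yy,x-80:x+81:10,1],hsv[yy,x-80:x+81:10,2])
```

```text
[0.45426383 0.31760587 0.195294  ] [-2.49590386e-01  9.68351470e-01 -1.92734476e-04 -1.79427053e-04] [ 3.92348059e-01  9.20730370e-02  1.63077416e+00 -3.35434041e-04
  1.41915463e+00 -1.68291201e+00]
[319.31871419 189.78438848]
129 [73 71 68 56 65 55 59 66 64 58 63 60 62  5 65 53  8] [ 87  86  86  86  86  84  90  81 127 133 134 131 132 158 125 131 204]
141 [59 61 72 78 61 63 62 59 24 60 62 66 61 69 56 67  9] [ 86  88  81  82  84  81  87  90  75 127 128 128 134 125 127 130 204]
153 [66 72 63 63 64 76 58 68 27 61 61 59 60 73 57 59  9] [ 85  88  85  85  87  87  83  86  65 125 129 129 128 119 126 126 203]
165 [68 62 65 65 67 56 49 19 21 19 30 58 75 64 64 65 11] [124 124 121 126 122 127  62  55  84  79  84 128 123 123 124 125 206]
177 [73 61 67 62 63 56 24 55 60 70 26 33 62 60 61 58  9] [126 122 122 123 126 124  53  69 127 124  80  84 124 128 126 124 205]
189 [ 7 19 17 13 19  2 25 19 17 20 39 24 48  5  8 11 10] [191 150 146 210 215 164 102 201 212 213  98 128 155 162 155 206 203]
201 [ 5  6 10 16 16 18 20 29 24 57 20 23 21 13 35 12  8] [201 203 203 209 211 211 165 130 141 116 200 176 216 198 197 207 204]
213 [ 5  5 12 13 12 15 22 25 25 22 22 16 14 17 18  4 32] [199 203 207 201 206 208 195 161 187 166 148 202 207 214 211 202 200]
225 [39 37 30 29 26 25 23 22 18 19 21 20  6 19 16 12 10] [197 199 204 204 203 203 203 205 168 201 202 203 202 211 213 208 207]
237 [52 56 36 33 31 28 24 21 16 23 24 23 11 13 11 11 10] [198 197 203 202 203 202 203 203 210 203 203 202 207 214 208 206 207]
249 [36 37 36 61 33 34 26 24 15 24 28 24 10 12 10  8  6] [199 199 184 198 201 202 203 202 209 203 203 200 205 207 205 203 202]
```

Run:
```python
import cv2
f=cv2.imread('pics/w7.png')[110:260,220:420]; cv2.imwrite('pics/w7c.png',cv2.resize(f,(800,600),interpolation=cv2.INTER_CUBIC))
```

```text
(no output)
```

View pics/w7c.png

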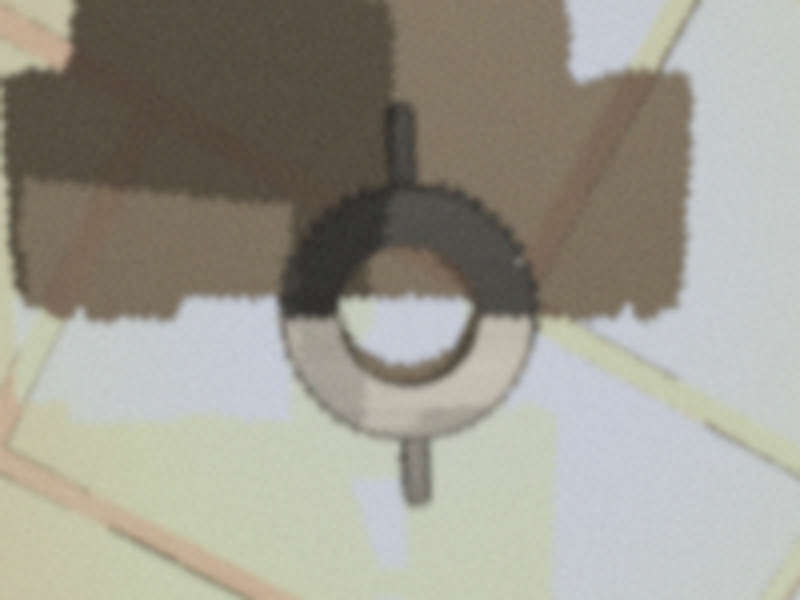

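The crop shows the grey two-winged ring. Its outer top circle is centred at about (410,311) in the crop, pixel (322,187), with wing tips at (400,103) and (417,505) in the crop.

Run:
```python
from h import *
import pickle
c=pickle.load(open('w7.pkl','rb'))
g=lambda x,y,z: onplane(c,220+x/4-.4,110+y/4-.4,z)
P=g(410,311,.02); print(P,np.linalg.norm(g(281,311,.02)-g(540,311,.02)),np.linalg.norm(g(410,184,.02)-g(410,438,.02)))
a=g(400,103,.01);b=g(417,505,.01); print(np.degrees(np.arctan2(*(a-b)[1::-1])),np.linalg.norm(a-b),(a+b)/2)
print(tool([P[0],P[1],-.0325]))
```

```text
[0.43226947 0.30937605 0.02      ] 0.0696659147645917 0.068261714361423
-148.90577743894613 0.1107683047378906 [0.43353374 0.30980636 0.01      ]
[0.02313115 0.00349185 0.2278033 ]
```

Call:
{"name": "move_arm", "arguments": {"plan": [[[0.0226, 0.0033, 0.04], -0.038, 1], [[0.0226, 0.0033, 0.085], -0.038, 1], [[0.0226, 0.0033, 0.13], -0.038, 1], [[0.0226, 0.0033, 0.165], -0.038, 1], [[0.0226, 0.0033, 0.18], -0.038, 1]]}}

```text
clock: 15.45
position: [0.4295, 0.3087, 0.0114]
orientation: [-0.261, 0.965, -0.0, -0.003]
wrist_force: [0.0, -0.4, 0.5]
opening: 0.0917
gripper_force: 0.0
```

Call:
{"name": "move_arm", "arguments": {"plan": [[[0, 0, 0.005], 0, 1], [[0, 0, 0.015], 0, 1], [[0, 0, 0.025], 0, 1], [[0, 0, 0.034], 0, 1], [[0, 0, 0.034], 0, 1]]}}

```text
clock: 15.95
position: [0.4311, 0.3104, -0.0194]
orientation: [-0.263, 0.965, -0.0, -0.001]
wrist_force: [-0.0, 0.3, -0.1]
opening: 0.0917
gripper_force: 0.0
```

Run:
```python
from h import *
s=read_state(); print(s['position'],s['wrist_force'],s['joints'],tool([.4329,.3096,-.0325]))
```

```text
[ 0.43113081  0.31036861 -0.01936509] [-0.0083566   0.26033486 -0.08590441] [ 3.96302147e-01  2.92478433e-01  1.86157128e+00 -2.41871772e-05
  9.89317782e-01 -1.70675321e+00] [-0.0011575  -0.00156302  0.01313254]
```

Call:
{"name": "move_arm", "arguments": {"plan": [[[-0.001, -0.001, 0.006], 0, 1], [[-0.001, -0.001, 0.012], 0, 1], [[-0.001, -0.001, 0.012], 0, 0.5], [[-0.001, -0.001, 0.012], 0, 0.5], [[-0.001, -0.001, 0.012], 0, 0.5]], "force": 20}}

```text
clock: 16.45
position: [0.4334, 0.3105, -0.0301]
orientation: [-0.263, 0.965, 0.0, 0.0]
wrist_force: [-0.7, 1.0, 0.2]
opening: 0.07
gripper_force: 0.0
```

Call:
{"name": "move_arm", "arguments": {"plan": [[[0, 0, 0], 0, 0.5], [[0, 0, 0], 0, 0.5]]}}

```text
clock: 16.65
position: [0.4335, 0.3105, -0.0301]
orientation: [-0.263, 0.965, 0.0, 0.0]
wrist_force: [0.6, -0.3, 0.7]
opening: 0.0686
gripper_force: 20.0
```

Call:
{"name": "move_arm", "arguments": {"plan": [[[0, 0, -0.02], 0, 0.5], [[0, 0, -0.06], 0, 0.5], [[0, 0, -0.105], 0, 0.5], [[0, 0, -0.15], 0, 0.5], [[0, 0, -0.195], 0, 0.5]]}}

```text
clock: 17.15
position: [0.4326, 0.3102, 0.1662]
orientation: [-0.263, 0.965, -0.0, -0.0]
wrist_force: [1.4, 0.1, -0.6]
opening: 0.0688
gripper_force: 20.0
```

Call:
{"name": "move_arm", "arguments": {"plan": [[[-0.004, -0.035, -0.025], 0, 0.5], [[-0.008, -0.075, -0.025], 0, 0.5], [[-0.012, -0.115, -0.025], 0, 0.5], [[-0.016, -0.155, -0.025], 0, 0.5], [[-0.02, -0.195, -0.025], 0, 0.5]]}}

```text
clock: 17.65
position: [0.5499, 0.1512, 0.1894]
orientation: [-0.263, 0.965, 0.0, -0.0]
wrist_force: [-0.5, 0.0, -0.9]
opening: 0.0686
gripper_force: 20.0
```

Call:
{"name": "move_arm", "arguments": {"plan": [[[-0.004, -0.035, 0], 0, 0.5], [[-0.008, -0.07, 0], 0, 0.5], [[-0.011, -0.095, 0], 0, 0.5], [[-0.011, -0.105, 0], 0, 0.5], [[-0.011, -0.105, 0], 0, 0.5]]}}

```text
clock: 18.15
position: [0.6122, 0.067, 0.1892]
orientation: [-0.262, 0.965, 0.0, -0.0]
wrist_force: [0.4, -1.0, -1.3]
opening: 0.0685
gripper_force: 20.0
```

Run:
```python
from h import *
import pickle
c=cam('wrist'); pickle.dump([c,cam('scene'),cam('top')],open('w8.pkl','wb'))
s=read_state(); print(s['position'],s['opening'],s['joints'],tool([.613,.0675,.13]))
# held ring's outer top: gray profile along image columns near ring front
p=s['position']; 
from scipy.spatial.transform import Rotation as Ro
R=Ro.from_quat(s['orientation']).as_matrix(); x=R[:,0]
for d in(.019,.0345,.056): print(d,proj(c,p+[0,0,.0501]+x*d),proj(c,p+[0,0,.0401]+x*d))
g=cv2.cvtColor(c['frame'],cv2.COLOR_BGR2GRAY); u=int(proj(c,p+[0,0,.05]+x*.03)[0]); print(u,g[150:330:2,u])
```

```text
[0.61147194 0.06898397 0.18957758] 0.06828973403979058 [-8.40543177e-02  2.53422640e-01  1.45961362e+00  4.94657051e-04
  1.42928236e+00 -2.18876225e+00] [-0.00057868 -0.00210387  0.0595757 ]
0.019 [324.42460288 257.9515418 ] [324.07539132 251.54996696]
0.0345 [324.44535521 225.61154297] [324.08691822 220.87937129]
0.056 [324.47587994 178.04244722] [324.10381712 175.91501894]
324 [ 48  53  51  45  51  53  67  73  71  76  90  95 102  98  90  77  78  81
  76  77  80  77  72  76  70  73  74  70  77  72  74  69  73  65  56  45
  47  53  77  81  92  91  93  94  93  91  90  93  89  89  90  87  87  89
  89 154 175 166 176 205 209 204 203 198 196 198 188 139 157 224 226 227
 227 226 226 226 226 228 226 227 225 227 227 226 226 226 226 217 131  56]
```

Call:
{"name": "move_arm", "arguments": {"plan": [[[0, 0, 0.015], 0, 0.5], [[0, 0, 0.035], 0, 0.5], [[0, 0, 0.05], 0, 0.5], [[0, 0, 0.055], 0, 0.5], [[0, 0, 0.055], 0, 0.5]]}}

```text
clock: 18.8
position: [0.6112, 0.0681, 0.1332]
orientation: [-0.263, 0.965, 0.0, -0.001]
wrist_force: [0.7, -0.2, -1.7]
opening: 0.0688
gripper_force: 20.0
```

Run:
```python
from h import *
for i in range(3): cam('wrist'); print(read_state()['position'],tool([.6127,.0673,.1]))
```

```text
[0.61208651 0.06792011 0.13450494] [-0.00022488 -0.00085432  0.03450465]
[0.61267249 0.06779602 0.13531332] [ 0.00025823 -0.00041995  0.03531338]
[0.61297528 0.06770595 0.13571607] [ 0.00049577 -0.00017216  0.03571558]
```

Call:
{"name": "move_arm", "arguments": {"plan": [[[0, 0, 0.008], 0, 0.5], [[0, 0, 0.016], 0, 0.5], [[0, 0, 0.024], 0, 0.5], [[0, 0, 0.03], 0, 0.5], [[0, 0, 0.03], 0, 0.5]]}}

```text
clock: 19.45
position: [0.6112, 0.0677, 0.103]
orientation: [-0.263, 0.965, 0.0, -0.001]
wrist_force: [0.0, 0.0, -2.2]
opening: 0.0687
gripper_force: 20.0
```

Call:
{"name": "move_arm", "arguments": {"plan": [[[0, 0, 0], 0, 0.5], [[0, 0, 0.002], 0, 0.5], [[0, 0, 0.004], 0, 0.5], [[0, 0, 0.006], 0, 0.5], [[0, 0, 0.006], 0, 0.5]]}}

```text
clock: 19.95
position: [0.612, 0.0677, 0.0983]
orientation: [-0.263, 0.965, 0.0, -0.0]
wrist_force: [0.2, -0.7, -1.5]
opening: 0.0687
gripper_force: 20.0
```

Call:
{"name": "move_arm", "arguments": {"plan": [[[0, 0, 0], 0, 0.5], [[0, 0, 0.002], 0, 0.5], [[0, 0, 0.004], 0, 0.5], [[0, 0, 0.004], 0, 0.5]]}}

```text
clock: 20.35
position: [0.6119, 0.0677, 0.0942]
orientation: [-0.263, 0.965, 0.0, -0.0]
wrist_force: [-0.3, 0.1, -1.9]
opening: 0.0685
gripper_force: 20.0
```

Call:
{"name": "move_arm", "arguments": {"plan": [[[0.0005, 0, 0.001], 0, 0.5], [[0.0005, 0, 0.002], 0, 0.5], [[0.0005, 0, 0.003], 0, 0.5], [[0.0005, 0, 0.003], 0, 0.5]]}}

```text
clock: 20.75
position: [0.6122, 0.0675, 0.0933]
orientation: [-0.263, 0.965, -0.0, 0.0]
wrist_force: [-3.2, -0.1, 6.6]
opening: 0.0683
gripper_force: 20.0
```

Call:
{"name": "move_arm", "arguments": {"plan": [[[0, 0, 0.001], 0, 0.5], [[0, 0, 0.002], 0, 0.5], [[0, 0, 0.002], 0, 0.5]]}}

```text
clock: 21.05
position: [0.6123, 0.0675, 0.093]
orientation: [-0.263, 0.965, -0.0, 0.001]
wrist_force: [-6.6, 0.2, 15.7]
opening: 0.0684
gripper_force: 20.0
```

Call:
{"name": "move_arm", "arguments": {"plan": [[[0, 0, 0.001], 0, 0.5], [[0, 0, 0.002], 0, 0.5], [[0, 0, 0.002], 0, 0.5]]}}

```text
clock: 21.35
position: [0.6124, 0.0675, 0.0928]
orientation: [-0.263, 0.965, -0.0, 0.001]
wrist_force: [-12.1, 1.0, 24.3]
opening: 0.0687
gripper_force: 20.0
```

Call:
{"name": "move_arm", "arguments": {"plan": [[[0, 0, -0.004], 0, 0.5], [[0, 0, -0.0035], 0.14, 0.5], [[0, 0, -0.003], 0.28, 0.5], [[0, 0, -0.0025], 0.42, 0.5], [[0, 0, -0.002], 0.56, 0.5]]}}

```text
clock: 21.85
position: [0.6134, 0.0671, 0.0913]
orientation: [0.016, 1.0, -0.0, 0.002]
wrist_force: [-0.3, -1.0, 3.8]
opening: 0.0686
gripper_force: 20.0
```

Call:
{"name": "move_arm", "arguments": {"plan": [[[0, 0, 0], 0, 0.5]]}}

```text
clock: 21.95
position: [0.6133, 0.0673, 0.0912]
orientation: [0.014, 1.0, -0.0, 0.002]
wrist_force: [0.9, 0.7, 5.6]
opening: 0.0692
gripper_force: 20.0
```

Call:
{"name": "move_arm", "arguments": {"plan": [[[0, 0, 0.0005], 0.14, 0.5], [[0, 0, 0.001], 0.28, 0.5], [[0, 0, 0.0015], 0.42, 0.5], [[0, 0, 0.002], 0.56, 0.5], [[0, 0, 0.002], 0.56, 0.5]]}}

```text
clock: 22.45
position: [0.6133, 0.0672, 0.0891]
orientation: [0.289, 0.957, 0.0, 0.002]
wrist_force: [0.5, -1.1, 6.2]
opening: 0.0687
gripper_force: 20.0
```

Call:
{"name": "move_arm", "arguments": {"plan": [[[0, 0, 0.0005], 0.14, 0.5], [[0, 0, 0.001], 0.28, 0.5], [[0, 0, 0.0015], 0.42, 0.5], [[0, 0, 0.002], 0.56, 0.5], [[0, 0, 0.002], 0.56, 0.5]]}}

```text
clock: 22.95
position: [0.613, 0.0671, 0.0869]
orientation: [0.542, 0.84, 0.001, 0.001]
wrist_force: [0.1, 0.5, 6.8]
opening: 0.0686
gripper_force: 20.0
```

Run:
```python
from h import *
s=read_state(); print(s['wrist_torque'],s['joints'][5],s['wrist_force'],s['position'])
```

```text
[-0.13814938 -0.113254   -0.13149729] -0.5111416721475867 [0.1079532  0.49377386 6.81326627] [0.61302489 0.06708378 0.08693044]
```

Call:
{"name": "move_arm", "arguments": {"plan": [[[0, 0, 0.0005], 0.14, 0.5], [[0, 0, 0.001], 0.28, 0.5], [[0, 0, 0.0015], 0.42, 0.5], [[0, 0, 0.0015], 0.42, 0.5]]}}

```text
clock: 23.35
position: [0.6129, 0.0672, 0.0853]
orientation: [0.705, 0.709, 0.001, 0.001]
wrist_force: [0.3, -0.7, 6.0]
opening: 0.0686
gripper_force: 20.0
```

Run:
```python
from h import *
s=read_state(); print(s['wrist_torque'],s['joints'][5],s['wrist_force'],s['position'])
```

```text
[-0.05897782 -0.0345675  -0.14076979] -0.09114740638156024 [ 0.32770632 -0.70347463  5.96251117] [0.61287914 0.06717066 0.08533423]
```

Call:
{"name": "move_arm", "arguments": {"plan": [[[0, 0, 0.0004], 0.1, 0.5], [[0, 0, 0.0007], 0.2, 0.5], [[0, 0, 0.0007], 0.2, 0.5]]}}

```text
clock: 23.65
position: [0.6128, 0.0672, 0.0846]
orientation: [0.772, 0.635, 0.001, 0.001]
wrist_force: [0.0, -0.7, 4.6]
opening: 0.0683
gripper_force: 20.0
```

Run:
```python
from h import *
s=read_state(); print(s['wrist_torque'],s['joints'][5],s['wrist_force'],s['position'])
```

```text
[-0.1279859   0.01920648 -0.13923024] 0.10799811553615367 [ 0.00995097 -0.67261529  4.64107334] [0.61276436 0.06724825 0.08459737]
```

Close to home (0.0839 expected); small turns now, watching the torque.

Call:
{"name": "move_arm", "arguments": {"plan": [[[0, 0, 0.0003], 0.06, 0.5], [[0, 0, 0.0005], 0.12, 0.5], [[0, 0, 0.0005], 0.12, 0.5]]}}

```text
clock: 23.95
position: [0.6128, 0.0673, 0.0841]
orientation: [0.809, 0.588, 0.001, 0.001]
wrist_force: [-0.2, 0.0, 5.5]
opening: 0.0686
gripper_force: 20.0
```

Run:
```python
from h import *
s=read_state(); print(s['wrist_torque'],s['joints'][5],s['wrist_force'],s['position'])
```

```text
[-0.06804341  0.06665123 -0.17659628] 0.22708005615580687 [-0.22646975  0.02302909  5.48848202] [0.6128059  0.06726735 0.08410651]
```

Call:
{"name": "move_arm", "arguments": {"plan": [[[0, 0, 0.0002], 0.05, 0.5], [[0, 0, 0.0003], 0.08, 0.5], [[0, 0, 0.0003], 0.08, 0.5]]}}

```text
clock: 24.25
position: [0.6128, 0.0672, 0.0839]
orientation: [0.831, 0.556, 0.001, 0.001]
wrist_force: [-0.6, 0.0, 5.8]
opening: 0.0687
gripper_force: 20.0
```

Run:
```python
from h import *
s=read_state(); print(s['wrist_torque'],s['joints'][5],s['wrist_force'],s['position'])
```

```text
[-0.11829135  0.09271408 -0.06653949] 0.30620248446899034 [-0.59025864  0.01331633  5.80516812] [0.61275612 0.06716666 0.08392105]
```

Call:
{"name": "move_arm", "arguments": {"plan": [[[0, 0, 0.0002], 0.05, 0.5], [[0, 0, 0.0003], 0.08, 0.5], [[0, 0, 0.0003], 0.08, 0.5]]}}

```text
clock: 24.55
position: [0.6128, 0.067, 0.0838]
orientation: [0.853, 0.522, 0.001, 0.001]
wrist_force: [-0.4, -1.1, 6.5]
opening: 0.0684
gripper_force: 20.0
```

Run:
```python
from h import *
s=read_state(); print(s['wrist_torque'],s['joints'][5],s['wrist_force'],s['position'])
```

```text
[-0.20039085  0.1656043  -0.01818297] 0.3860910161590656 [-0.39038922 -1.06497423  6.48398262] [0.6128377  0.06699898 0.08383669]
```

Call:
{"name": "move_arm", "arguments": {"plan": [[[0, 0, 0.0002], 0.05, 0.5], [[0, 0, 0.0003], 0.08, 0.5], [[0, 0, 0.0003], 0.08, 0.5]]}}

```text
clock: 24.85
position: [0.6129, 0.067, 0.0838]
orientation: [0.873, 0.488, 0.001, 0.001]
wrist_force: [-1.8, -1.6, 7.5]
opening: 0.0688
gripper_force: 20.0
```

Run:
```python
from h import *
s=read_state(); print(s['wrist_torque'],s['joints'][5],s['wrist_force'],s['position'])
```

```text
[-0.15910159  0.38740313 -0.02970201] 0.4660338580356427 [-1.84229214 -1.64439974  7.54212682] [0.61294638 0.06699014 0.08382647]
```

Run:
```python
from h import *
import pickle
c0=pickle.load(open('w8.pkl','rb'))[0]; c=cam('wrist'); cv2.imwrite('pics/w9.png',c['frame'])
for q in(c0,c):
  g=cv2.cvtColor(q['frame'],cv2.COLOR_BGR2GRAY)
  for r in(185,195,205,215): print(r,g[r,270:380:3])
s=read_state(); p=s['position']
from scipy.spatial.transform import Rotation as Ro
R=Ro.from_quat(s['orientation'])
for a in(0,-.15,-.3,-.5):
  print(a,[proj(c,p+R.apply([np.cos(a)*d,np.sin(a)*d,-.0401])).round() for d in(.036,.055)])
```

```text
185 [ 68  76  88 107 126 127 129 128  98  92  93 111 135  89  80  92  89  87
  77 135 138 137 126  98  91  92  91  91  90  92  79  74  71  56  49  50
  48]
195 [108 123 122 125 125 127 131 128  99  90  92  94 108  79  78  87  90  86
  73  99 115 134 133 134 137 134 137 130 114  94  88  87  88  73  70  70
  71]
205 [123 119 116 112 107 100  94  96 100  94  89  89  86  74  72  82  86  86
  70  78  93 105 120 122 120 113 124 130 131 128  88  88  89  87  86  71
  70]
215 [ 85  88  92  86  84  89  91  88  72  65  57  61  63  51  70  82  83  81
  71  59  65  78  85  88  80  87 120 120  95  85  90  82  86  82  84  87
  81]
185 [112 117 122 128 138 143 144 154 155 159 178 193 182 107 161 186 175 145
 114 195 189 172 151 143 137 134 127 122 121 115 110 105 103 129 130 125
 129]
195 [157 191 217 225 224 225 226 226 226 227 226 225 222 121 152 171 154 142
 120 220 223 224 223 226 224 223 223 224 221 215 188 144 135 125 121 109
 105]
205 [224 227 226 227 223 227 224 226 222 225 223 225 219 112 111 139 145 136
 114 219 221 225 223 223 223 224 222 222 221 218 218 215 215 212 211 175
 136]
215 [208 215 212 214 217 215 216 216 219 218 218 217 218 106 103 134 133 129
 112 215 219 222 220 217 220 221 220 221 219 217 217 217 214 212 210 209
 207]
0 [array([317., 219.]), array([317., 180.])]
-0.15 [array([306., 220.]), array([299., 181.])]
-0.3 [array([295., 223.]), array([282., 185.])]
-0.5 [array([281., 228.]), array([261., 194.])]
```

Call:
{"name": "move_arm", "arguments": {"plan": [[[0, 0, 0], 0.06, 0.5], [[0, 0, 0], 0.12, 0.5], [[0, 0, 0], 0.12, 0.5]]}}

```text
clock: 25.2
position: [0.613, 0.067, 0.0838]
orientation: [0.901, 0.434, 0.001, 0.001]
wrist_force: [-2.0, -2.0, 7.8]
opening: 0.0687
gripper_force: 20.0
```

```bash
cat > chk.py <<'E'
from h import *
from scipy.spatial.transform import Rotation as Ro
c=cam('wrist'); g=cv2.cvtColor(c['frame'],cv2.COLOR_BGR2GRAY)
for r in(190,210): print(r,g[r,270:380:3])
s=read_state(); print(s['wrist_torque'].round(2),s['wrist_force'].round(1),s['joints'][5],s['position'],2*np.arctan2(s['orientation'][1],s['orientation'][0]))
E
python3 chk.py
```

```text
190 [129 134 146 151 165 187 213 222 225 224 225 226 222 127 122 150 150 141
 109 217 224 223 222 221 218 210 189 154 131 132 127 121 111 105  98 121
 124]
210 [208 212 211 215 216 218 216 218 221 221 221 222 221 150 107 136 140 135
 112 218 221 222 221 221 220 222 220 218 216 215 214 214 211 208 207 204
 199]
[-0.16  0.22 -0.06] [-1.  -1.4  7.5] 0.5858723475479672 [0.61303603 0.06701829 0.08383609] 0.8985730890577707
```

Call:
{"name": "move_arm", "arguments": {"plan": [[[0, 0, -0.001], 0.06, 0.5], [[0, 0, -0.001], 0.12, 0.5], [[0, 0, -0.001], 0.12, 0.5]]}}

```text
clock: 25.55
position: [0.6125, 0.0672, 0.0839]
orientation: [0.925, 0.379, 0.001, 0.0]
wrist_force: [-0.2, -1.3, 5.5]
opening: 0.0688
gripper_force: 20.0
```

```bash
python3 chk.py
```

```text
190 [126 133 141 151 164 186 212 221 223 219 222 220 218 146 124 149 149 139
 108 212 221 218 221 219 220 212 199 165 132 131 124 121 112 104  99 107
 118]
210 [207 208 211 213 215 216 216 220 220 220 221 219 223 173 108 133 138 131
 108 209 220 221 221 218 219 216 216 214 215 212 214 213 205 207 203 201
 200]
[-0.18  0.11 -0.05] [-0.8 -1.1  4.4] 0.7060063050912594 [0.61250252 0.06719829 0.08388509] 0.7784369441058374
```

Call:
{"name": "move_arm", "arguments": {"plan": [[[0, 0, 0], 0.06, 0.5], [[0, 0, 0], 0.12, 0.5], [[0, 0, 0], 0.12, 0.5]]}}

```text
clock: 25.9
position: [0.6125, 0.0673, 0.0839]
orientation: [0.946, 0.323, 0.001, 0.0]
wrist_force: [-0.8, -0.1, 5.4]
opening: 0.0688
gripper_force: 20.0
```

```bash
python3 chk.py
```

```text
190 [124 131 139 150 152 183 201 214 219 220 219 220 220 146 126 149 149 138
 108 217 217 218 218 219 218 208 184 158 134 132 124 117 108 103  97 115
 120]
210 [209 211 211 215 215 213 217 219 219 220 219 218 221 154 109 131 134 127
 108 211 217 219 220 217 218 216 215 215 212 208 207 207 203 203 200 200
 196]
[-0.08  0.02 -0.1 ] [0.4 0.2 5.7] 0.8261932056032688 [0.61250772 0.06730922 0.08387014] 0.6582658398995561
```

Call:
{"name": "move_arm", "arguments": {"plan": [[[0, 0, -0.0005], 0.06, 0.5], [[0, 0, -0.0005], 0.12, 0.5], [[0, 0, -0.0005], 0.12, 0.5]]}}

```text
clock: 26.25
position: [0.6122, 0.0674, 0.0839]
orientation: [0.964, 0.266, 0.0, 0.0]
wrist_force: [0.3, -1.2, 3.3]
opening: 0.0684
gripper_force: 20.0
```

```bash
python3 chk.py
```

```text
190 [122 130 141 145 149 174 205 215 220 220 221 219 222 155 126 150 145 134
  99 198 220 221 220 218 217 214 200 170 142 130 126 119 109 105 100 106
 118]
210 [211 214 213 214 216 217 219 218 219 219 221 221 221 175 108 137 134 130
 104 204 217 220 217 218 214 216 216 215 213 212 208 206 204 203 199 199
 201]
[-0.09 -0.02 -0.15] [ 0.2 -1.3  3.9] 0.9465056168951347 [0.61216295 0.06740649 0.08387673] 0.5379245705240523
```

Call:
{"name": "move_arm", "arguments": {"plan": [[[0, 0, 0], 0.05, 0.5], [[0, 0, 0], 0.1, 0.5], [[0, 0, 0], 0.1, 0.5]]}}

```text
clock: 26.6
position: [0.6119, 0.0673, 0.0838]
orientation: [0.976, 0.218, 0.0, 0.0]
wrist_force: [-0.1, -1.6, 4.6]
opening: 0.0686
gripper_force: 20.0
```

```bash
python3 chk.py
```

```text
190 [119 125 131 137 150 181 207 219 221 220 223 220 219 119 141 149 144 128
  98 210 220 221 219 220 219 213 206 180 136 132 127 121 114 104  97  98
 118]
210 [214 214 213 217 215 220 219 218 220 219 221 221 222 139 118 136 136 123
 106 217 219 219 215 216 215 215 215 212 210 210 209 205 204 202 199 199
 195]
[-0.18  0.11  0.58] [-0.6 -1.1  4.5] 1.0461570115487666 [0.61196707 0.06730232 0.08381706] 0.43862976034160617
```

Torque about z jumped from about -0.1 to +0.58 N m: the stop is reached. One small nip more to confirm.

Call:
{"name": "move_arm", "arguments": {"plan": [[[0, 0, 0], 0.03, 0.5], [[0, 0, 0], 0.05, 0.5], [[0, 0, 0], 0.05, 0.5]]}}

```text
clock: 26.95
position: [0.6122, 0.0675, 0.0838]
orientation: [0.981, 0.192, 0.0, 0.0]
wrist_force: [1.4, -0.4, 4.7]
opening: 0.0686
gripper_force: 20.0
```

```bash
python3 chk.py
```

```text
190 [114 116 126 131 138 165 202 213 217 219 222 163 110 154 150 137 101 134
 221 221 221 219 220 219 218 212 192 162 130 132 123 117 111 104  96 103
 118]
210 [210 212 216 215 220 217 219 220 220 221 219 217 109 131 136 137 115  85
 175 220 217 218 217 217 216 217 215 213 211 211 208 204 203 200 199 199
 196]
[-0.13 -0.26  0.99] [ 1.5 -0.4  4.3] 1.0983961287947586 [0.61223877 0.06746909 0.08378744] 0.3863122360884243
```

Call:
{"name": "move_arm", "arguments": {"plan": [[[0, 0, 0], 0, 1], [[0, 0, 0], 0, 1], [[0, 0, 0], 0, 1], [[0, 0, -0.003], 0, 1], [[0, 0, -0.012], 0, 1]]}}

```text
clock: 27.5
position: [0.6107, 0.0675, 0.0947]
orientation: [0.982, 0.191, -0.001, -0.0]
wrist_force: [-0.3, 0.5, -0.2]
opening: 0.0914
gripper_force: 0.0
```

Call:
{"name": "move_arm", "arguments": {"plan": [[[0, 0, -0.03], 0, 1], [[0, 0, -0.06], 0, 1], [[0, 0, -0.09], 0, 1], [[-0.04, -0.006, -0.09], 0, 1], [[-0.085, -0.014, -0.09], 0, 0]]}}

```text
clock: 28.0
position: [0.5287, 0.0482, 0.1878]
orientation: [0.982, 0.191, 0.002, 0.001]
wrist_force: [-0.6, -0.3, 0.1]
opening: 0.0857
gripper_force: 0.0
```

Call:
{"name": "move_arm", "arguments": {"plan": [[[-0.03, -0.005, 0], 0.07, 0], [[-0.055, -0.009, 0], 0.15, 0], [[-0.059, -0.009, 0], 0.15, 0], [[-0.059, -0.009, 0], 0.15, 0], [[-0.059, -0.009, 0], 0.15, 0]]}}

```text
clock: 28.5
position: [0.4708, 0.0348, 0.1861]
orientation: [0.993, 0.117, 0.001, 0.0]
wrist_force: [-0.5, -0.1, -0.2]
opening: 0.0457
gripper_force: 0.0
```

Run:
```python
from h import *
import pickle
c=cam('wrist'); f=c['frame']; s=read_state(); cv2.imwrite('pics/w10.png',f); pickle.dump(c,open('w10.pkl','wb'))
print(s['position'],np.degrees(2*np.arctan2(s['orientation'][1],s['orientation'][0])),s['opening'])
p=proj(c,[.5126,.0432,.08]); print('exp rocker',p)
g=cv2.cvtColor(f,cv2.COLOR_BGR2GRAY)
x,y=p.astype(int); print(g[max(y-70,0):y+80:6,x-60:x+61:6])
m=((g<45)*255).astype(np.uint8); m[260:]=0
cs,_=cv2.findContours(m,0,2)
for k in cs:
  if cv2.contourArea(k)>300:
    r=cv2.minAreaRect(k); print(r,cv2.contourArea(k)); q=cv2.boxPoints(r); P=np.array([onplane(c,*t,.08) for t in q]); print(P.mean(0),P[:,:2].round(4).tolist())
# ring: top-face check, wing angle
print('ring exp',proj(c,[.6127,.0673,.134]))
```

```text
[0.47076416 0.03484074 0.18591652] 13.478064454417845 0.04226463902429481
exp rocker [319.97910511 177.03696726]
[[137 138 142 113  79  96 123 176 186 186 186 184  94 137 102  79  60  50
   44 114 116]
 [139 141 137 137  94  69  72  76  81  86  87  80  59  96  58  46  42  45
  107 113 114]
 [142 137 136 140 136 109  69  61  53  54  55  48  50  44  44  45  65 112
  117 116 117]
 [135 137 137 137 139 139 137 103  45  46  47  46  47  45  48 105 115 118
  115 118 114]
 [137 125 118 121 119 121 121 119 119 106 114 111 109  97 115 116 121 125
  121 120 118]
 [156 215 217 216 217 217 209 205 205 206 204 202 202 201 202 202 201 196
  201 198 178]
 [128 212 210 216 216 212 211 183 172 180 181 171 180 160 202 200 199 195
  195 198 171]
 [115 205 203 206 215 204 203  89 182 190 192 180 188  46 200 196 196 195
  197 193 165]
 [112 206 204 204 203 204 202 100  35  38  33  31  37  32 200 200 197 198
  198 198 161]
 [111 203 202 203 205 202 200  99  33  33  36  38  35  36 199 197 195 195
  197 192 153]
 [111 198 199 197 215 199 197 114  37  37  40  36  36  33 193 192 190 189
  190 191 147]
 [111 20
[... 724 characters left out ...]
2 204  95  84 111 130 210 141 178 212 214 208 214 209
  112  89  85]
 [160 131 127  83  87  84  80  85  81  80  90 125 129 132 124 117 126 124
   82  83  81]
 [170 129  91  85  81  86  84  83  83  84  84  84  89 108 119 115 122 121
   79  82  78]
 [189 121  81  84  85 200  84  85  84  84  84  84  83  83  84 101 125 108
   81  79 106]
 [190 106  81  81  82 189  94  81  83  85  84  83  84  85  84  82  82  80
   79  79 118]
 [185  87  82  80  82 167  84  82  81  82  83  85  84  82  84  82  78  83
   85  93 122]]
((320.5, 176.5), (57.0, 37.0), 90.0) 1652.0
[0.51266945 0.0427475  0.08      ] [[0.533, 0.064], [0.5404, 0.0331], [0.4925, 0.0209], [0.4848, 0.053]]
ring exp [320.16714143  26.58419562]
```

Call:
{"name": "move_arm", "arguments": {"plan": [[[0.0235, 0.003, 0.03], 0, 0], [[0.0235, 0.003, 0.07], 0, 0], [[0.0235, 0.003, 0.105], 0, 0], [[0.0235, 0.003, 0.12], 0, 0], [[0.0235, 0.003, 0.125], 0, 0]]}}

```text
clock: 29.05
position: [0.492, 0.0378, 0.058]
orientation: [0.993, 0.117, -0.002, -0.001]
wrist_force: [-0.7, -1.2, 0.1]
opening: 0.002
gripper_force: 0.0
```

Call:
{"name": "move_arm", "arguments": {"plan": [[[0, 0, 0], 0, 0], [[0, 0, 0.002], 0, 0], [[0, 0, 0.004], 0, 0], [[0, 0, 0.006], 0, 0], [[0, 0, 0.006], 0, 0]]}}

```text
clock: 29.55
position: [0.4934, 0.0373, 0.0548]
orientation: [0.993, 0.117, 0.0, 0.0]
wrist_force: [0.1, -0.3, -0.1]
opening: 0.0004
gripper_force: 0.0
```

Run:
```python
from h import *
s=read_state(); print(s['position'],s['wrist_force'],s['opening'],tool([.4942,.037,.0465]))
```

```text
[0.49341577 0.03729762 0.05477814] [ 0.11215669 -0.34095121 -0.14318177] 0.0003626044000639913 [0.00069022 0.00047029 0.0082785 ]
```

Call:
{"name": "move_arm", "arguments": {"plan": [[[0, 0, 0.003], 0, 0], [[0, 0, 0.006], 0, 0], [[0, 0, 0.008], 0, 0], [[0, 0, 0.008], 0, 0]]}}

```text
clock: 29.95
position: [0.493, 0.0373, 0.0462]
orientation: [0.993, 0.117, -0.0, -0.0]
wrist_force: [-0.1, -0.0, 0.0]
opening: 0.0005
gripper_force: 0.0
```

Call:
{"name": "move_arm", "arguments": {"plan": [[[0, 0, 0.0015], 0, 0], [[0, 0, 0.003], 0, 0], [[0, 0, 0.004], 0, 0], [[0, 0, 0.004], 0, 0]]}}

```text
clock: 30.35
position: [0.4933, 0.0373, 0.0424]
orientation: [0.993, 0.117, 0.0, -0.0]
wrist_force: [1.2, 0.3, 0.7]
opening: 0.0003
gripper_force: 0.0
```

Call:
{"name": "move_arm", "arguments": {"plan": [[[0, 0, 0.001], 0, 0], [[0, 0, 0.002], 0, 0], [[0, 0, 0.002], 0, 0]]}}

```text
clock: 30.65
position: [0.4933, 0.0373, 0.0406]
orientation: [0.993, 0.117, 0.0, 0.0]
wrist_force: [-2.0, -0.4, 3.7]
opening: 0.0005
gripper_force: 1.6
```

Call:
{"name": "move_arm", "arguments": {"plan": [[[0, 0, 0.001], 0, 0], [[0, 0, 0.002], 0, 0], [[0, 0, 0.002], 0, 0]]}}

```text
clock: 30.95
position: [0.4934, 0.0373, 0.0399]
orientation: [0.993, 0.117, -0.0, 0.0]
wrist_force: [-7.7, 0.4, 12.4]
opening: 0.0002
gripper_force: 7.1
```

Call:
{"name": "move_arm", "arguments": {"plan": [[[0, 0, 0.001], 0, 0], [[0, 0, 0.002], 0, 0], [[0, 0, 0.002], 0, 0]]}}

```text
clock: 31.25
position: [0.4935, 0.0373, 0.0396]
orientation: [0.993, 0.117, -0.0, 0.0]
wrist_force: [-12.9, -0.0, 26.9]
opening: 0.0005
gripper_force: 14.1
```

Call:
{"name": "move_arm", "arguments": {"plan": [[[0, 0, 0.001], 0, 0], [[0, 0, 0.002], 0, 0], [[0, 0, 0.002], 0, 0]]}}

```text
clock: 31.55
position: [0.4936, 0.0372, 0.0393]
orientation: [0.993, 0.117, -0.001, 0.0]
wrist_force: [-19.1, 0.8, 40.6]
opening: 0.0005
gripper_force: 21.3
```

Call:
{"name": "move_arm", "arguments": {"plan": [[[0, 0, -0.01], 0, 0], [[0, 0, -0.03], 0, 0], [[0, 0, -0.07], 0, 0], [[0, 0, -0.115], 0, 0], [[-0.0235, -0.003, -0.151], 0, 0]]}}

```text
clock: 32.05
position: [0.4716, 0.0346, 0.1881]
orientation: [0.993, 0.117, 0.002, 0.0]
wrist_force: [0.1, -0.5, 0.3]
opening: 0.0005
gripper_force: 0.0
```

Call:
{"name": "move_arm", "arguments": {"plan": [[[0, 0, 0], 0, 0], [[0, 0, 0], 0, 0], [[0, 0, 0], 0, 0]]}}

```text
clock: 32.35
position: [0.469, 0.035, 0.1839]
orientation: [0.993, 0.117, -0.001, -0.0]
wrist_force: [-0.4, -0.4, 0.3]
opening: 0.0003
gripper_force: 0.0
```

Run:
```python
from h import *
import pickle
a=pickle.load(open('w10.pkl','rb')); c=cam('wrist'); print(read_state()['position'],read_state()['wrist_force'])
for q in(a,c):
  g=cv2.cvtColor(q['frame'],cv2.COLOR_BGR2GRAY); print(g[130:216:3,318:330:6].mean(1).astype(int), g[170,290:350:4])
  for th in(-.2,0,.2):   # expected ends of plate top at each tilt (th>0 front up)
    X=np.array([.972,.234]); P=np.array([.5127,.0427])
    e=[np.r_[P+X*(s*.022*np.cos(th)-.003*np.sin(-th)),.078+.003-s*.022*np.sin(th)] for s in(-1,1)]
    print(th,[proj(q,t).round(1) for t in e])
cv2.imwrite('pics/w11.png',c['frame'])
# ring angle/centre: dark hole & edge
```

```text
[0.46886729 0.03502004 0.18356865] [0.11523738 0.06021674 0.10095625]
[ 83 165 204 200 195  68 160 126  36  34  34  36  34  37  36  37  40  40
  40  55  88  84  97  40  97  40 166 189 159] [199 200 200  47  26  42  35  37  40  38  38  23  32 190 193]
-0.2 [array([320.5, 201.5]), array([320.6, 152.7])]
0 [array([320.6, 202.1]), array([320.6, 151.3])]
0.2 [array([320.6, 201.8]), array([320.5, 151. ])]
[149 196 197 194  85 123 170  19  14  13  15  14  16  13  14  13  13  16
  17  56  56  53  31 136  66 108 176 147 183] [194 194 194  69  21  16  17  10  15  16  15  11  27 153 188]
-0.2 [array([321.4, 199.6]), array([321.4, 150.3])]
0 [array([321.4, 200.2]), array([321.4, 148.9])]
0.2 [array([321.5, 199.9]), array([321.4, 148.6])]
```

Call:
{"name": "move_arm", "arguments": {"plan": [[[0.017, 0.003, 0.03], 0, 0], [[0.017, 0.003, 0.07], 0, 0], [[0.017, 0.003, 0.11], 0, 0], [[0.017, 0.003, 0.13], 0, 0], [[0.017, 0.003, 0.135], 0, 0]]}}

```text
clock: 32.9
position: [0.4832, 0.0365, 0.046]
orientation: [0.993, 0.117, -0.004, -0.001]
wrist_force: [-1.0, 0.1, -0.5]
opening: 0.0003
gripper_force: 0.0
```

Call:
{"name": "move_arm", "arguments": {"plan": [[[0, 0, 0], 0, 0], [[0, 0, 0.002], 0, 0], [[0, 0, 0.004], 0, 0], [[0, 0, 0.006], 0, 0], [[0, 0, 0.006], 0, 0]]}}

```text
clock: 33.4
position: [0.4872, 0.0358, 0.0449]
orientation: [0.993, 0.117, 0.0, 0.0]
wrist_force: [0.1, -0.0, -0.1]
opening: 0.0004
gripper_force: 0.0
```

Call:
{"name": "move_arm", "arguments": {"plan": [[[0, 0, 0.001], 0, 0], [[0, 0, 0.002], 0, 0], [[0, 0, 0.002], 0, 0]]}}

```text
clock: 33.7
position: [0.4869, 0.0358, 0.0425]
orientation: [0.993, 0.117, -0.0, -0.0]
wrist_force: [-0.0, -0.4, -0.9]
opening: 0.0009
gripper_force: 0.0
```

Call:
{"name": "move_arm", "arguments": {"plan": [[[0, 0, 0.001], 0, 0], [[0, 0, 0.002], 0, 0], [[0, 0, 0.002], 0, 0]]}}

```text
clock: 34.0
position: [0.4868, 0.0358, 0.0404]
orientation: [0.993, 0.117, -0.0, -0.0]
wrist_force: [-0.4, 0.7, -0.5]
opening: 0.0003
gripper_force: 0.0
```

Call:
{"name": "move_arm", "arguments": {"plan": [[[0, 0, 0.001], 0, 0], [[0, 0, 0.002], 0, 0], [[0, 0, 0.002], 0, 0]]}}

```text
clock: 34.3
position: [0.4871, 0.0358, 0.039]
orientation: [0.993, 0.117, 0.0, 0.0]
wrist_force: [-1.3, -0.1, 3.1]
opening: 0.0002
gripper_force: 1.7
```

Call:
{"name": "move_arm", "arguments": {"plan": [[[0, 0, 0.001], 0, 0], [[0, 0, 0.002], 0, 0], [[0, 0, 0.002], 0, 0]]}}

```text
clock: 34.6
position: [0.4873, 0.0358, 0.0385]
orientation: [0.993, 0.117, -0.0, 0.0]
wrist_force: [-7.3, 1.4, 16.4]
opening: 0.0005
gripper_force: 8.6
```

Call:
{"name": "move_arm", "arguments": {"plan": [[[0, 0, 0.001], 0, 0], [[0, 0, 0.002], 0, 0], [[0, 0, 0.002], 0, 0]]}}

```text
clock: 34.9
position: [0.4875, 0.0357, 0.0382]
orientation: [0.993, 0.117, -0.0, 0.0]
wrist_force: [-12.9, 1.4, 30.5]
opening: 0.0004
gripper_force: 15.7
```

Contact is at the expected height and stiff, and the plate now slopes forward-down by about 0.2 rad, so the switch is fully over. I'll retract and hand in.

Call:
{"name": "move_arm", "arguments": {"plan": [[[0, 0, -0.01], 0, 0], [[0, 0, -0.03], 0, 0], [[0, 0, -0.07], 0, 0], [[0, 0, -0.115], 0, 0], [[-0.03, 0, -0.16], 0, 0]]}}

```text
clock: 35.4
position: [0.461, 0.0294, 0.1931]
orientation: [0.993, 0.117, 0.001, 0.0]
wrist_force: [-0.7, -0.3, 0.5]
opening: 0.0005
gripper_force: 0.0
```

Call:
{"name": "move_arm", "arguments": {"plan": [[[0, 0, 0], 0, 0], [[0, 0, 0], 0, 0], [[0, 0, 0], 0, 0]]}}

```text
clock: 35.7
position: [0.4591, 0.0296, 0.1895]
orientation: [0.993, 0.117, -0.001, -0.0]
wrist_force: [0.5, -0.3, -1.1]
opening: 0.0001
gripper_force: 0.0
```

```bash
python3 -c "
from bench import *
s=read_state(); print(s['position'],s['wrist_force']); print(job_done())"
```

```text
[0.459143   0.02958561 0.18950004] [ 0.51991772 -0.32746771 -1.07835324]
the job is handed in; nothing more can be done
None
```

The lid was seen flat on the rim, then the ring was screwed clockwise to its stop and the rocker pressed fully over (both judged by force and height, not by picture); the job was handed in at about 36 s, with one 40.6 N wrist reading while the fingertips pressed the rocker.

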